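# Cover the cleaned condenser with its dust cup

### The job

Cover the freshly cleaned condenser: first lift the stage knob out of the square dust cup and stand it, shaft up, in the parts tray while the cup is still mouth-up, then turn the cup over and stand it mouth-down flat on the bench with the condenser under it. Leave the condenser where it stands, and do not shift or knock over the brass tube, the glass filter, the jar or the switch box.

Things in the scene. Friction and masses are not known exactly. Their poses are not given: they have to be found in the camera images.
- cup: plain aluminium dust cup of square section, an open-topped pot 60 x 60 mm outside and 75 mm tall with flat sides, walls and floor 4 mm thick (52 x 52 mm inside), about 0.16 kg, loose. Starts mouth-up on the bench, at any yaw. Origin: centre of the outside of its closed end; z points from the closed end to the mouth; x and y are square to the flat sides. It rests stably on a flat side.
- cup_mouth (a point): centre of the cup's open mouth, 75 mm from the closed end
- knob: microscope stage knob, about 0.07 kg, loose: a round black head 44 mm across and 16 mm high (with a cone up to 22 mm) at the bottom, and a bare upright steel shaft 10 mm in diameter up to 105 mm. Starts standing inside the cup with the shaft sticking up about 34 mm over the cup's mouth. Origin: centre of the head's flat underside; z points up along the shaft.
- knob_tip (a point): top end of the knob's shaft, 105 mm above the knob's origin
- condenser: chrome microscope condenser, a stepped upright cylinder 36 mm in diameter and 45 mm tall, about 0.22 kg, loose, standing on the bench. Origin: centre of its underside; z up.
- tray: fixed low dark-steel open parts tray 120 x 120 mm and 18 mm tall, walls and floor about 4 mm. Origin: centre of its underside; x and y along its sides.
- tube: bystander: brass illuminator tube standing upright, 92 mm tall, foot 46 mm in diameter, barrel 27 mm, top collar 32 mm. Origin: centre of its underside.
- filter: bystander: green glass filter, a disc 44 mm in diameter and 7 mm thick lying flat. Origin: centre of its underside.
- jar: bystander: closed glass jar with a steel lid, 50 mm in diameter, 59 mm tall, upright. Origin: centre of its underside.
- switchbox: bystander: fixed grey metal switch box 60 mm (its x) by 85 mm (its y) by 45 mm tall, with a small toggle on top reaching 69 mm. Origin: centre of its underside.
Mind the look-alikes: they are no part of the job. Leave any green or pink look-alike of the knob alone. Leave any pink look-alike of the condenser alone.

How it is judged:
By the outcome, as a careful person would: the job done as asked, in the order asked, and still so for the second after the job is handed in, with the robot touching nothing.
It also fails if it takes over 72 s, if anything falls off the work surface, if the arm or the gripper's body presses on something with over 40 N, if the wrist force passes 120 N, or if a joint passes its speed limit or range.

### The arm

A 6-joint arm with a two-finger parallel gripper is mounted at the origin on the work surface. World frame = base frame: x ahead of the robot, y to its left, z up, the work surface at z = 0. Lengths are in m, angles in degrees, forces in N, time in s.
With the tool pointing down it reaches from about 0.3 to 0.75 m from the base axis. Payload 8.5 kg.
Tool frame: the origin (TCP) lies midway between the tips of the shut fingers; the grasp point (between the pads) lies 19 mm behind it; z points along the fingers, y is the direction in which the jaws open and shut (so a half turn about z gives the same grasp; the last joint's range is limited). The gripper opens to 85 mm and grips with 20 to 120 N. Pads are 22 mm wide; open, the fingers measure 114 mm over their backs; the gripper's body (76 mm by 85 mm) begins 54 mm behind the grasp point. The pads swing forward as they close: fully open they stand 13 mm farther back than shut.
Start: joints at [58.711, 21.807, 74.336, -0, 83.858, -12.336], TCP at [0.179, 0.52, 0.231] pointing down, gripper open.
Joint ranges: [-178.18, 178.18], [-50.72, 133.34], [12.68, 142.11], [-81.47, 261.47], [9.98, 163.14], [-165.26, 165.26]. Speed limits (degrees/s): [136.94, 136.94, 180, 180, 180, 180].

### API

Orientations are given as a 3x3 rotation matrix whose columns are the frame's x, y, z axes.
In Python, from rig import env, eyes, close_job gives the robot as it stands.
- The arm moves only by the tool jog_arm, never from a script. Its argument "deltas" is one flat list of numbers, 7 for each row, row after row: the shift along the tool's x, y, z in units of 0.75 m (1.0 is 0.75 m), then the turn, a rotation vector about the tool's x, y, z in units of 180 degrees (1.0 is 180 degrees), then the gripper command: -1 is fully open, 1 is shut, values between are in proportion. In form: [dx, dy, dz, ax, ay, az, fingers, dx, dy, dz, ax, ay, az, fingers, ...]. A call has 1 to 12 rows; each row is the pose to reach, as a shift and turn from the pose commanded when the call began, along the tool's axes at that moment, turning the shorter way round; what a row does not reach only later rows make up. A row lasts 1/12 s, in which the tool goes at most 41.7 mm and 7.16 degrees, less where a joint would pass 70% of its speed; a pose out of reach is approached as far as the arm can. A call with a number of a shift or a turn outside -1 to 1 is refused whole. A call with a gripper value outside its range is refused whole. The fingers move at their own pace and stop on an object; "grip_force" is the grip in N (left out, the last holds). Time passes only in rows, so rows that repeat a pose let the fingers close. It gives the time, the measured TCP pose, the force and the opening at its end, in the units of the state.
- env.observe(): the state, without advancing time (a new reading comes with each control period).
- eyes.get_image(name): name is "side" or "top" or "wrist"; returns the picture (400x640x3 uint8, red, green, blue); there is no depth.
- eyes.camera_params(name): a dict with "intrinsics" (3x3 intrinsics, pixels), "R" (3x3) and "t" (3): a world point X has camera coordinates R X + t; the wrist camera has in their place "mount" (4x4, takes a point from camera to tool coordinates, whose origin is the TCP and whose axes are the flange's). Camera axes: x right, y down, z forward; pixel columns grow to the right and rows downward; lengths in m; the calibration is good to about 2 mm. A picture is of the moment at which its call begins: read the wrist's pose just before it. camera_params takes no time and is no camera call.
- close_job(): hands the job in, once; it reports no verdict.
The state is a dict: "time_s": time; "q": joint angles; "qvel": joint speeds; "joint_efforts": joint torques, N m; "position": TCP position; "tool_rot": TCP orientation; "ft_force": force on the tool from outside, world axes, zero at the start; "wrist_torque": the same for the moment, N m; "grip_width": finger opening in m.
Only numpy, scipy, OpenCV 4.12 (cv2) and the standard library are available. Lean on these libraries where they do the work, as an engineer would, in place of code of your own. Each camera call takes 0.05 s, during which the arm holds its last target.

## Working session

There is one attempt and no reset: what is moved stays moved. The work goes in short steps, Python scripts to look and compute and a tool call to move; the robot and the scene stay as the last step left them, time stands still between calls to the robot, and variables do not carry over. Pictures are saved under pics/ and viewed, and the job is handed in when it is done.

Besides the shell and the picture viewer there is one more tool, called after "Emit:" as name(argument=value, ...) on one line, values as JSON. jog_arm: Moves the arm, as the interface text tells. Its arguments: {"type":"object","properties":{"deltas":{"type":"array"},"grip_force":{"type":"number"}},"required":["deltas"]}

```bash
ls; mkdir -p pics
cat > h.py <<'E'
import numpy as np, cv2
from rig import env, eyes, close_job
def snap(name,fn):
    im=eyes.get_image(name); cv2.imwrite('pics/'+fn+'.png',im[:,:,::-1]); return im
def ray(cam,u,v):
    p=eyes.camera_params(cam);K=np.array(p['intrinsics']);R=np.array(p['R']);t=np.array(p['t'])
    d=R.T@np.linalg.inv(K)@np.array([u,v,1.]);return -R.T@t,d
def onz(cam,u,v,z):
    o,d=ray(cam,u,v);return o+d*(z-o[2])/d[2]
def proj(cam,X):
    p=eyes.camera_params(cam);c=np.array(p['R'])@np.array(X)+np.array(p['t']);q=np.array(p['intrinsics'])@c;return q[:2]/q[2]
def tri(a,b):
    A=[];B=[]
    for cam,u,v in (a,b):
        o,d=ray(cam,u,v);d=d/np.linalg.norm(d);P=np.eye(3)-np.outer(d,d);A.append(P);B.append(P@o)
    return np.linalg.lstsq(np.vstack(A),np.hstack(B),rcond=None)[0]
E
python3 - <<'E'
from h import *
snap('top','t0');snap('side','s0')
for c in('top','side'):
    p=eyes.camera_params(c);print(c,ray(c,320,200),np.array(p['intrinsics'])[0])
print(env.observe())
print(eyes.camera_params('wrist'))
E
```

```text
pics
top (array([ 0.44919244, -0.04562195,  1.30231144]), array([ 0.10767462,  0.01217074, -0.99418596])) [520.73228634   0.         326.26798028]
side (array([ 0.37041128, -0.60281496,  0.86105959]), array([ 0.23002075,  0.56910352, -0.78952881])) [409.72179047   0.         324.21802469]
{'time_s': 0.1, 'q': array([ 5.87112335e+01,  2.18369065e+01,  7.43782160e+01, -1.34682333e-03,
        8.38573870e+01, -1.23366293e+01]), 'qvel': array([-0.05420219, -0.05491633, -0.14685461, -0.10765202, -0.04550971,
        0.05238433]), 'joint_efforts': array([ 4.11017056e-03, -4.49221087e+01, -2.31659317e+01, -1.33342382e-04,
        3.62208819e-03, -4.00702021e-06]), 'position': array([0.178509  , 0.5199575 , 0.23078853]), 'tool_rot': array([[-9.45790956e-01,  3.24775402e-01, -6.37282542e-04],
       [ 3.24775933e-01,  9.45790356e-01, -1.09361012e-03],
       [ 2.47558016e-04, -1.24130059e-03, -9.99999199e-01]]), 'ft_force': array([ 0.12927024, -1.16311128,  0.85936405]), 'wrist_torque': array([0.03495184, 0.04929776, 0.00728283]), 'grip_width': 0.0858096187309408}
{'intrinsics': array([[338.26913179,   0.        , 318.56993781],
       [  0.        , 338.26913179, 195.47658989],
       [  0.        ,   0.        ,   1.        ]]), 'mount': array([[-2.17823220e-04, -9.58117123e-01, -2.86376555e-01,
         7.45046242e-02],
       [ 9.99999910e-01, -3.12694401e-04,  2.85549421e-04,
         3.47844948e-05],
       [-3.63138135e-04, -2.86376467e-01,  9.58117105e-01,
        -1.43201058e-01],
       [ 0.00000000e+00,  0.00000000e+00,  0.00000000e+00,
         1.00000000e+00]])}
```

View pics/t0.png

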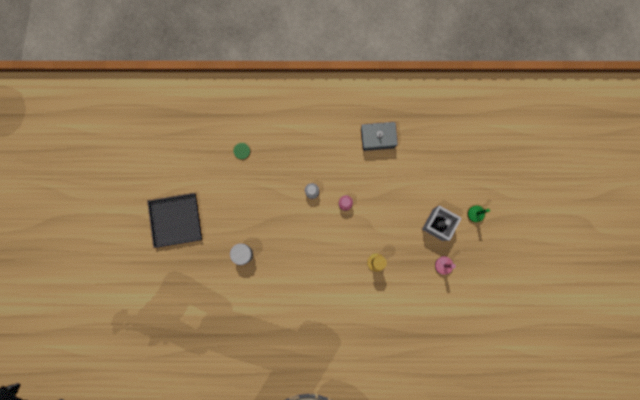

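View pics/s0.png

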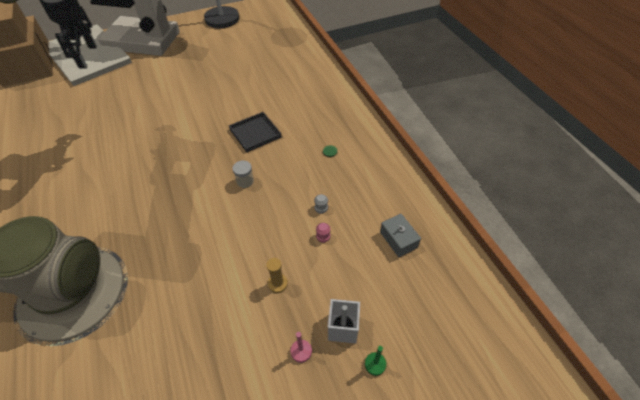

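Run:
```python
import cv2,numpy as np
t=cv2.imread('pics/t0.png');s=cv2.imread('pics/s0.png')
a=cv2.resize(t[190:280,350:500],None,fx=5,fy=5,interpolation=cv2.INTER_CUBIC)
b=cv2.resize(t[120:280,220:410],None,fx=4,fy=4,interpolation=cv2.INTER_CUBIC)[:560]
c=cv2.resize(s[270:385,260:400],None,fx=5,fy=5,interpolation=cv2.INTER_CUBIC)
d=cv2.resize(s[130:260,220:430],None,fx=3.8,fy=3.8,interpolation=cv2.INTER_CUBIC)
for n,i in zip('abcd',(a,b,c,d)): cv2.imwrite(f'pics/c{n}.png',i)
```

```text
(no output)
```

View pics/ca.png

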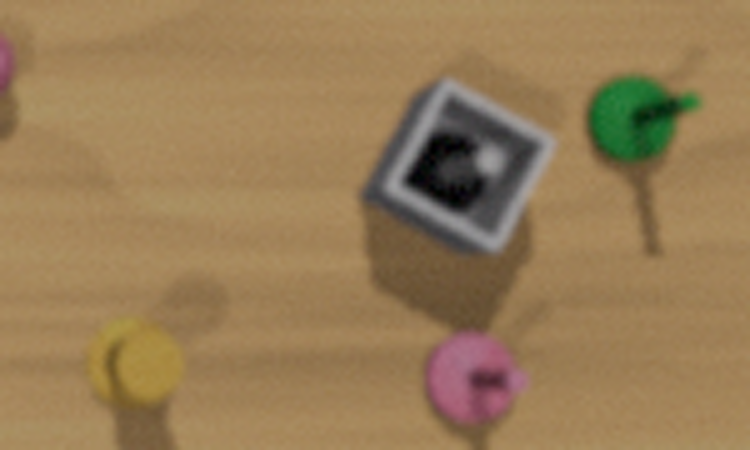

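View pics/cb.png

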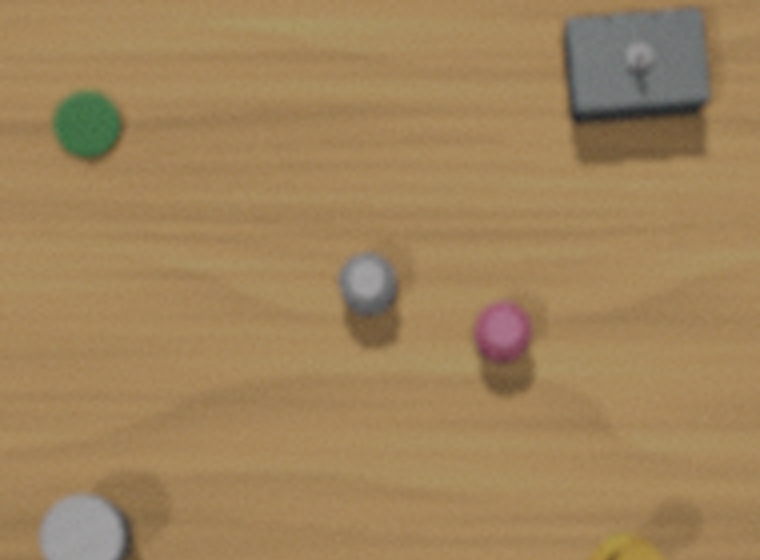

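View pics/cc.png

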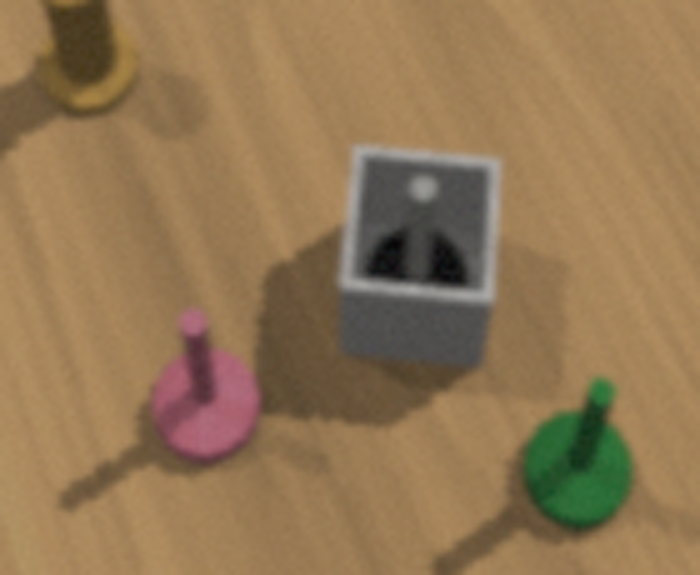

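View pics/cd.png

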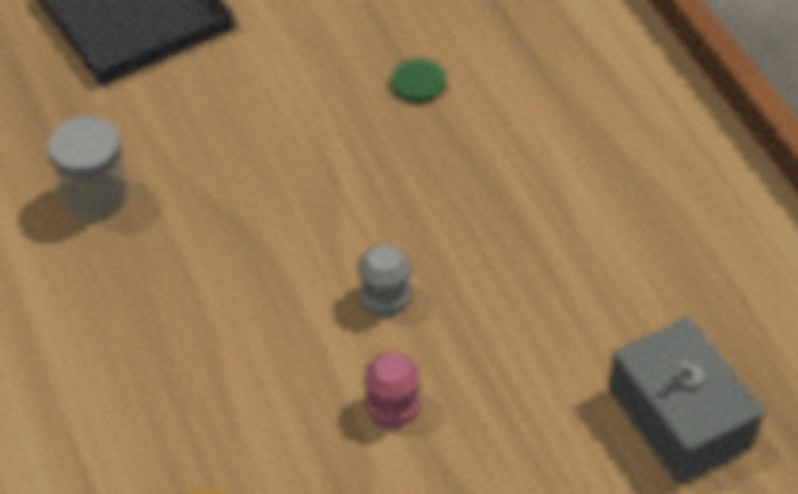

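Run:
```python
from h import *
T=lambda x,y:(350+x/5,190+y/5)
S=lambda x,y:(260+x/5,270+y/5)
print('tip',tri(('top',*T(490,160)),('side',*S(424,187))), onz('top',*T(490,160),.109))
tc=[onz('top',*T(*p),.075) for p in((445,77),(555,143),(498,253),(383,187))]
sc=[onz('side',*S(*p),.075) for p in((355,145),(500,158),(493,303),(340,290))]
for c in(tc,sc):
    c=np.array(c);print(c.round(4).tolist(),c.mean(0));e=np.roll(c,-1,0)-c
    print(np.linalg.norm(e,axis=1),np.degrees(np.arctan2(e[:,1],e[:,0])))
# condenser top; base
B=lambda x,y:(220+x/4,120+y/4)
D=lambda x,y:(220+x/3.8,130+y/3.8)
print('cond top',onz('top',*B(368,279),.045),onz('side',*D(385,258),.045))
print('cond base side', onz('side',*D(385,292),.006))
print('pink',onz('top',*B(504,330),.045))
print('green knob base',onz('top',*T(632,119),.016),'pink knob',onz('top',*T(470,379),.016),'tip',onz('top',*T(515,380),.105),'greentip',onz('top',*T(690,102),.105))
print('tube top',onz('top',*T(148,365),.092),'base',onz('top',*T(128,362),.004),onz('side',*S(88,70),.004))
print('jar',onz('top',*B(83,535),.059)); print('sw',onz('top',*B(638,62),.045))
im=cv2.imread('pics/t0.png').astype(int);m=(im.sum(2)<200).astype(np.uint8);m[:, :120]=0;m[:,230:]=0;m[:180]=0;m[260:]=0
c=max(cv2.findContours(m,0,2)[0],key=cv2.contourArea);r=cv2.minAreaRect(c);print(r)
bx=cv2.boxPoints(r);P=np.array([onz('top',*p,.015) for p in bx]);print(P,P.mean(0))
o=env.observe();print(o['time_s'])
```

```text
tip [ 0.5283356  -0.32379559  0.11445574] [ 0.52757986 -0.32477204  0.109     ]
[[0.5692, -0.3124, 0.075], [0.5378, -0.3636, 0.075], [0.486, -0.3354, 0.075], [0.5171, -0.282, 0.075]] [ 0.5275323  -0.32334449  0.075     ]
[0.06004966 0.0590134  0.06179976 0.0603401 ] [-121.45305747  151.41575224   59.83421058  -30.29541208]
[[0.5197, -0.2816, 0.075], [0.5716, -0.3104, 0.075], [0.5423, -0.3632, 0.075], [0.4897, -0.3347, 0.075]] [ 0.53080183 -0.32244133  0.075     ]
[0.05934704 0.06038673 0.05985946 0.0609511 ] [ -28.98805422 -119.00229724  151.54999985   60.51861748]
cond top [ 0.6104615  -0.01073425  0.045     ] [ 0.61385534 -0.00970746  0.045     ]
cond base side [ 0.61382854 -0.00866576  0.006     ]
pink [ 0.57924413 -0.09334792  0.045     ]
green knob base [ 0.55401351 -0.41739551  0.016     ] pink knob [ 0.42617234 -0.33403077  0.016     ] tip [ 0.42730718 -0.33460021  0.105     ] greentip [ 0.55462371 -0.41868293  0.105     ]
tube top [ 0.43398246 -0.16851447  0.092     ] base [ 0.43435432 -0.16756179  0.004     ] [ 0.43594543 -0.17030211  0.004     ]
jar [0.45546866 0.15772488 0.059     ]
sw [ 0.74499411 -0.17650056  0.045     ]
((174.60690307617188, 220.445068359375), (47.74595642089844, 49.26653289794922), 81.25383758544922)
[[0.58723865 0.40120461 0.015     ]
 [0.60596843 0.28062306 0.015     ]
 [0.48872966 0.25962028 0.015     ]
 [0.47035551 0.37907918 0.015     ]] [0.53807306 0.33013178 0.015     ]
0.1
```

Candidates. For the knob there's black-headed in the cup (side 345,307 / top 448,222), pink (side 301,350) and green (side 376,362). The black and steel one standing in the cup fits. For the condenser there's chrome (top 312,190) and pink (top 346,203), and chrome fits. The crops confirm both choices.

```bash
cat >> h.py <<'E'
from scipy.spatial.transform import Rotation as Ro
def down(yaw): # tool down, y axis at angle yaw
    a=np.radians(yaw);y=np.array([np.cos(a),np.sin(a),0]);z=np.array([0,0,-1.]);return np.column_stack([np.cross(y,z),y,z])
def go(pos,R,start=None):
    if start is None:
        o=env.observe();p0,R0=np.array(o['position']),np.array(o['tool_rot'])
    else:p0,R0=start
    d=R0.T@(np.array(pos)-p0)/.75;rv=Ro.from_matrix(R0.T@R).as_rotvec()/np.pi
    print('delta',d.round(4),rv.round(4),'rows',np.linalg.norm(np.array(pos)-p0)/.0417,np.linalg.norm(rv)*180/7.16);return d,rv
def st():
    o=env.observe();print('t',round(o['time_s'],2),'q',np.round(o['q'],1),'pos',np.round(o['position'],4),'F',np.round(o['ft_force'],1),'w',round(o['grip_width'],4));print(np.round(o['tool_rot'],3).tolist())
E
python3 - <<'E'
from h import *
go([.5,.1,.27],down(15)); go([.5,.1,.27],down(15+180))
E
```

```text
delta [-0.5873 -0.3904 -0.0519] [-4.000e-04  1.000e-04  3.114e-01] rows 12.717935746891861 7.827940055717749
delta [-0.5873 -0.3904 -0.0519] [-1.000e-04 -5.000e-04 -6.886e-01] rows 12.717935746891861 17.311732476503572
```

Emit:
jog_arm(deltas=[-0.587,-0.39,-0.052,0,0,0.311,0,-0.587,-0.39,-0.052,0,0,0.311,0,-0.587,-0.39,-0.052,0,0,0.311,0,-0.587,-0.39,-0.052,0,0,0.311,0,-0.587,-0.39,-0.052,0,0,0.311,0,-0.587,-0.39,-0.052,0,0,0.311,0,-0.587,-0.39,-0.052,0,0,0.311,0,-0.587,-0.39,-0.052,0,0,0.311,0,-0.587,-0.39,-0.052,0,0,0.311,0,-0.587,-0.39,-0.052,0,0,0.311,0,-0.587,-0.39,-0.052,0,0,0.311,0,-0.587,-0.39,-0.052,0,0,0.311,0], grip_force=40)

```text
time_s: 1.1
position: [0.4825, 0.1223, 0.2681]
tool_rot: [[-0.26, 0.966, -0.0], [0.966, 0.26, 0.0], [0.0, -0.0, -1.0]]
ft_force: [1.3, 0.8, -0.5]
grip_width: 0.0428
```

Run:
```python
from h import *
st();go([.528,-.324,.26],down(-29.5))
```

```text
t 1.1 q [  0.6  15.1  78.3   0.   86.7 -14.5] pos [0.4825 0.1223 0.2681] F [ 1.3  0.8 -0.5] w 0.0428
[[-0.26, 0.966, -0.0], [0.966, 0.26, 0.0], [0.0, -0.0, -1.0]]
delta [-0.5904 -0.096   0.0108] [-1.000e-04 -0.000e+00  2.475e-01] rows 10.760121342095673 6.222484693046676
```

Emit:
jog_arm(deltas=[-0.59,-0.096,0.011,0,0,0.2475,0,-0.59,-0.096,0.011,0,0,0.2475,0,-0.59,-0.096,0.011,0,0,0.2475,0,-0.59,-0.096,0.011,0,0,0.2475,0,-0.59,-0.096,0.011,0,0,0.2475,0,-0.59,-0.096,0.011,0,0,0.2475,0,-0.59,-0.096,0.011,0,0,0.2475,0,-0.59,-0.096,0.011,0,0,0.2475,0,-0.59,-0.096,0.011,0,0,0.2475,0,-0.59,-0.096,0.011,0,0,0.2475,0,-0.59,-0.096,0.011,0,0,0.2475,0,-0.59,-0.096,0.011,0,0,0.2475,0])

```text
time_s: 2.1
position: [0.5267, -0.3273, 0.2578]
tool_rot: [[0.497, 0.868, -0.002], [0.868, -0.497, 0.0], [-0.001, -0.002, -1.0]]
ft_force: [-0.5, 0.1, 0.3]
grip_width: 0.0429
```

```bash
cat >> h.py <<'E'
def wpix(u,v,z,o=None):
    o=o or env.observe();p=eyes.camera_params('wrist');M=np.array(p['mount']);K=np.array(p['intrinsics'])
    R=np.array(o['tool_rot']);d=R@M[:3,:3]@np.linalg.inv(K)@np.array([u,v,1.]);c=R@M[:3,3]+np.array(o['position'])
    return c+d*(z-c[2])/d[2]
E
python3 - <<'E'
from h import *
st();snap('wrist','w1');st()
go([.528,-.324,.085],down(-29.5))
E
```

```text
t 2.1 q [-42.8  28.3  59.3  -0.1  92.5 -13. ] pos [ 0.5267 -0.3273  0.2578] F [-0.5  0.1  0.3] w 0.0429
[[0.497, 0.868, -0.002], [0.868, -0.497, 0.0], [-0.001, -0.002, -1.0]]
t 2.15 q [-42.6  28.1  59.5  -0.   92.5 -12.9] pos [ 0.5268 -0.3244  0.2582] F [-0.5  0.3 -0.1] w 0.0424
[[0.495, 0.869, -0.002], [0.869, -0.495, 0.001], [0.0, -0.002, -1.0]]
delta [0.0013 0.0016 0.2309] [-0.0007 -0.0001 -0.0011] rows 4.152986000321377 0.031943324423720165
```

View pics/w1.png

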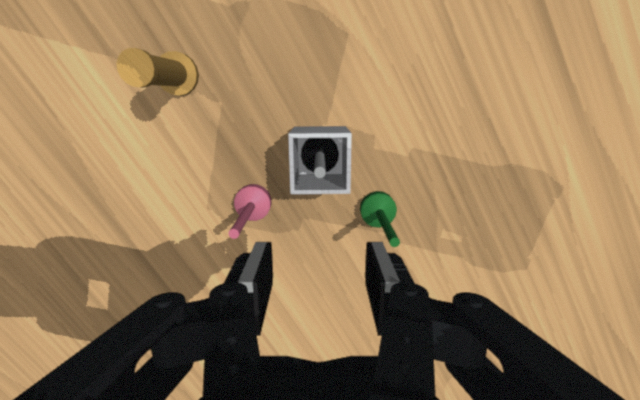

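Wrist view: cup rim corners around (291,133) to (350,193), black knob's tip at (320,172). Pink and green look-alikes sit on either side of it.

Run:
```python
from h import *
o=env.observe()
o={'position':np.array([.5267,-.3260,.258]),'tool_rot':o['tool_rot']}
print(wpix(320,172,.109,o))
c=np.array([wpix(*p,.075,o) for p in((290,132),(351,130),(351,193),(290,193))]);print(c.round(3),c.mean(0))
st();im=snap('top','t1');im2=cv2.imread('pics/t1.png');cv2.imwrite('pics/t1c.png',cv2.resize(im2[150:300,340:540],None,fx=4,fy=4))
```

```text
[ 0.52962781 -0.31949847  0.109     ]
[[ 0.52  -0.278  0.075]
 [ 0.572 -0.305  0.075]
 [ 0.542 -0.36   0.075]
 [ 0.489 -0.33   0.075]] [ 0.53086392 -0.318408    0.075     ]
t 2.15 q [-42.6  28.1  59.5  -0.   92.5 -12.9] pos [ 0.5268 -0.3244  0.2582] F [-0.5  0.3 -0.1] w 0.0424
[[0.495, 0.869, -0.002], [0.869, -0.495, 0.001], [0.0, -0.002, -1.0]]
```

View pics/t1c.png

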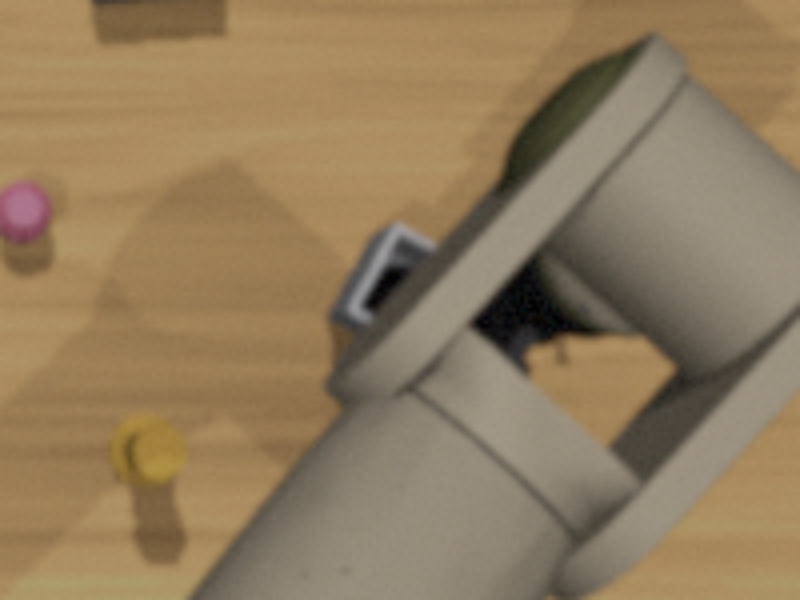

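Run:
```python
from h import *
go([.529,-.322,.082],down(-29.5))
```

```text
delta [0.0019 0.0024 0.2357] [-0.0006 -0.0002 -0.0005] rows 4.239882357177063 0.019136813499995232
```

Emit:
jog_arm(deltas=[0.003,0.001,0.05,0,0,0,0,0.003,0.001,0.1,0,0,0,0,0.003,0.001,0.14,0,0,0,0,0.003,0.001,0.18,0,0,0,0,0.003,0.001,0.21,0,0,0,0,0.003,0.001,0.236,0,0,0,0,0.003,0.001,0.236,0,0,0,0,0.003,0.001,0.236,0,0,0,0.3], grip_force=40)

```text
time_s: 2.87
position: [0.5291, -0.319, 0.083]
tool_rot: [[0.491, 0.871, -0.001], [0.871, -0.491, 0.001], [0.0, -0.001, -1.0]]
ft_force: [1.0, -0.3, 0.6]
grip_width: 0.0321
```

Run:
```python
from h import *
st();snap('wrist','w2')
```

```text
t 2.87 q [-42.   36.2  75.    0.   68.8 -12.6] pos [ 0.5291 -0.319   0.083 ] F [ 1.  -0.3  0.6] w 0.0321
[[0.491, 0.871, -0.001], [0.871, -0.491, 0.001], [0.0, -0.001, -1.0]]
```

View pics/w2.png

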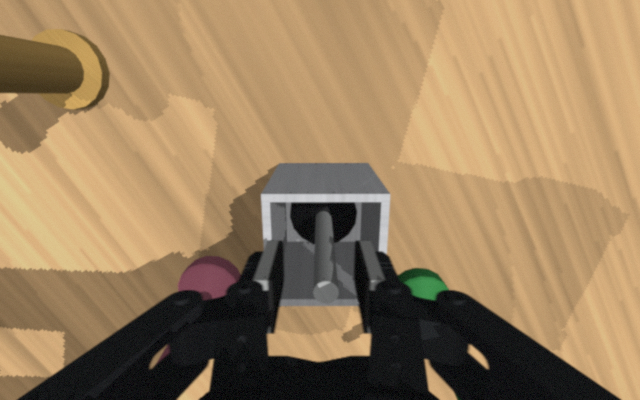

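Shaft tip at (326,290), between the two pads and clear of the cup walls.

Run:
```python
from h import *
st();print(wpix(326,290,.109))
```

```text
t 2.92 q [-42.1  36.1  74.9   0.   68.9 -12.6] pos [ 0.5296 -0.3196  0.0841] F [0.7 0.8 0. ] w 0.0302
[[0.491, 0.871, 0.001], [0.871, -0.491, -0.001], [-0.0, 0.001, -1.0]]
[ 0.52978073 -0.32197421  0.109     ]
```

Emit:
jog_arm(deltas=[0,0,0,0,0,0,1,0,0,0,0,0,0,1,0,0,0,0,0,0,1,0,0,0,0,0,0,1,0,0,0,0,0,0,1,0,0,0,0,0,0,1], grip_force=40)

```text
time_s: 3.42
position: [0.5299, -0.3207, 0.0845]
tool_rot: [[0.492, 0.87, 0.003], [0.87, -0.492, -0.002], [-0.001, 0.004, -1.0]]
ft_force: [1.5, 0.2, 7.3]
grip_width: 0.0083
```

Run:
```python
from h import *
st();snap('wrist','w3')
```

```text
t 3.42 q [-42.1  36.1  74.9   0.   68.8 -12.6] pos [ 0.5299 -0.3207  0.0845] F [1.5 0.2 7.3] w 0.0083
[[0.492, 0.87, 0.003], [0.87, -0.492, -0.002], [-0.001, 0.004, -1.0]]
```

View pics/w3.png

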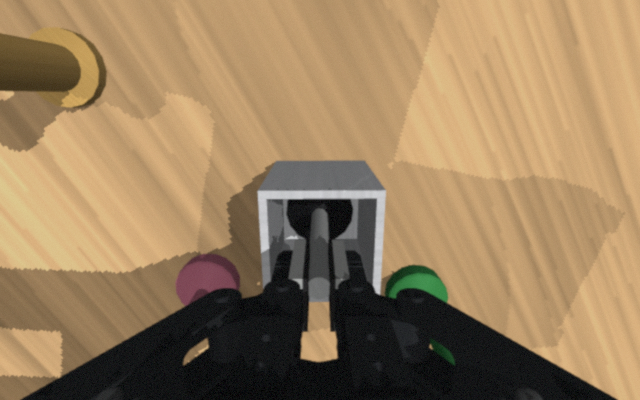

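Shaft gripped (width 8 mm, about 10 nominal). Lift straight up.

Emit:
jog_arm(deltas=[0,0,-0.015,0,0,0,1,0,0,-0.03,0,0,0,1,0,0,-0.06,0,0,0,1,0,0,-0.09,0,0,0,1,0,0,-0.12,0,0,0,1,0,0,-0.15,0,0,0,1,0,0,-0.18,0,0,0,1,0,0,-0.21,0,0,0,1,0,0,-0.23,0,0,0,1,0,0,-0.24,0,0,0,1,0,0,-0.24,0,0,0,1,0,0,-0.24,0,0,0,1])

```text
time_s: 4.47
position: [0.5288, -0.3199, 0.2624]
tool_rot: [[0.492, 0.87, -0.001], [0.87, -0.492, 0.001], [0.0, -0.001, -1.0]]
ft_force: [0.2, -0.1, -1.9]
grip_width: 0.0087
```

Run:
```python
from h import *
st();snap('side','s4');snap('wrist','w4');im=cv2.imread('pics/s4.png');cv2.imwrite('pics/s4c.png',cv2.resize(im[200:400,240:440],None,fx=3,fy=3))
go([.5,0.05,.27],down(5))
```

```text
t 4.47 q [-42.1  27.9  59.1  -0.   93.  -12.6] pos [ 0.5288 -0.3199  0.2624] F [ 0.2 -0.1 -1.9] w 0.0087
[[0.492, 0.87, -0.001], [0.87, -0.492, 0.001], [0.0, -0.001, -1.0]]
delta [ 0.4104 -0.2761 -0.0104] [-0.0008 -0.0004 -0.1916] rows 8.89827032502794 4.816901943419474
```

View pics/s4c.png

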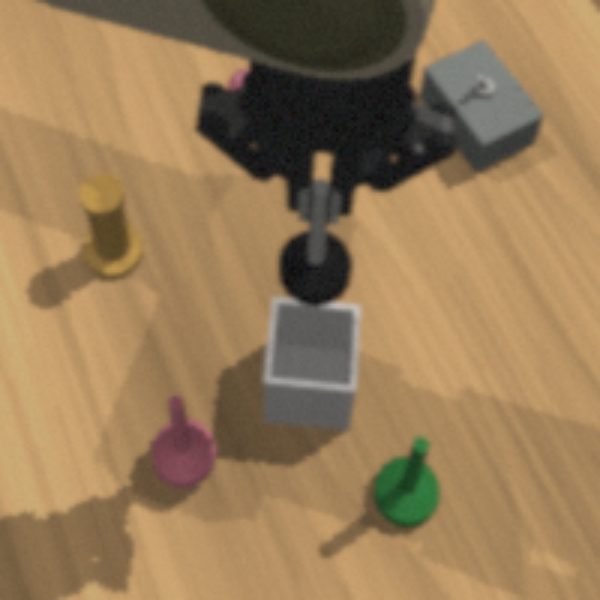

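View pics/w4.png

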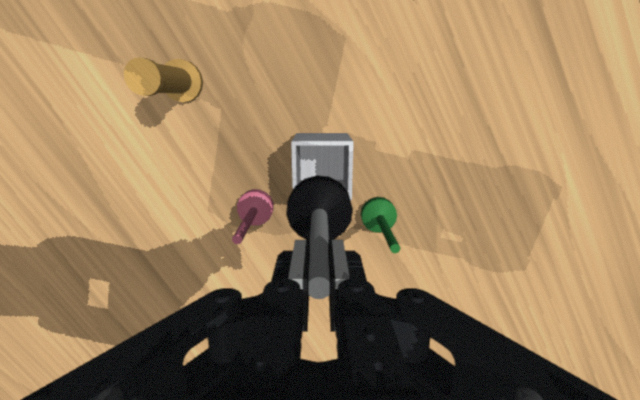

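The knob hangs vertically, clear of the cup; the cup stays mouth-up, empty. Carry to the tray.

Emit:
jog_arm(deltas=[0.04,-0.027,-0.01,0,0,-0.03,1,0.08,-0.055,-0.01,0,0,-0.06,1,0.13,-0.085,-0.01,0,0,-0.08,1,0.175,-0.118,-0.01,0,0,-0.1,1,0.22,-0.148,-0.01,0,0,-0.12,1,0.265,-0.178,-0.01,0,0,-0.14,1,0.31,-0.209,-0.01,0,0,-0.16,1,0.35,-0.236,-0.01,0,0,-0.18,1,0.38,-0.256,-0.01,0,0,-0.19,1,0.4,-0.27,-0.01,0,0,-0.19,1,0.41,-0.276,-0.01,0,0,-0.19,1,0.41,-0.276,-0.01,0,0,-0.19,1])

```text
time_s: 5.57
position: [0.4998, 0.0507, 0.2698]
tool_rot: [[-0.084, 0.996, -0.001], [0.996, 0.084, 0.0], [0.0, -0.001, -1.0]]
ft_force: [-0.4, -0.2, -0.6]
grip_width: 0.0082
```

Run:
```python
from h import *
st();go([.535,0.325,.262],down(31))
```

```text
t 5.57 q [ -7.7  15.5  77.4   0.   87.2 -12.6] pos [0.4998 0.0507 0.2698] F [-0.4 -0.2 -0.6] w 0.0082
[[-0.084, 0.996, -0.001], [0.996, 0.084, 0.0], [0.0, -0.001, -1.0]]
delta [0.3605 0.0775 0.0104] [-0.0004 -0.0002 -0.1454] rows 6.634751320300519 3.6551846874761766
```

Emit:
jog_arm(deltas=[0.04,0.009,0.01,0,0,-0.02,1,0.08,0.017,0.01,0,0,-0.04,1,0.13,0.028,0.01,0,0,-0.06,1,0.18,0.039,0.01,0,0,-0.08,1,0.225,0.048,0.01,0,0,-0.1,1,0.27,0.058,0.01,0,0,-0.12,1,0.31,0.067,0.01,0,0,-0.14,1,0.34,0.073,0.01,0,0,-0.145,1,0.36,0.0775,0.01,0,0,-0.145,1,0.36,0.0775,0.01,0,0,-0.145,1,0.36,0.0775,0.01,0,0,-0.145,1])

```text
time_s: 6.48
position: [0.5366, 0.3224, 0.2618]
tool_rot: [[-0.512, 0.859, -0.001], [0.859, 0.512, -0.001], [-0.0, -0.002, -1.0]]
ft_force: [0.1, -0.1, 0.3]
grip_width: 0.0084
```

Run:
```python
from h import *
st();snap('side','s5');snap('wrist','w5');im=cv2.imread('pics/s5.png');cv2.imwrite('pics/s5c.png',cv2.resize(im[50:230,140:380],None,fx=3,fy=3))
```

```text
t 6.48 q [ 20.2  28.8  57.7  -0.   93.6 -10.6] pos [0.5366 0.3224 0.2618] F [ 0.1 -0.1  0.3] w 0.0084
[[-0.512, 0.859, -0.001], [0.859, 0.512, -0.001], [-0.0, -0.002, -1.0]]
```

View pics/s5c.png

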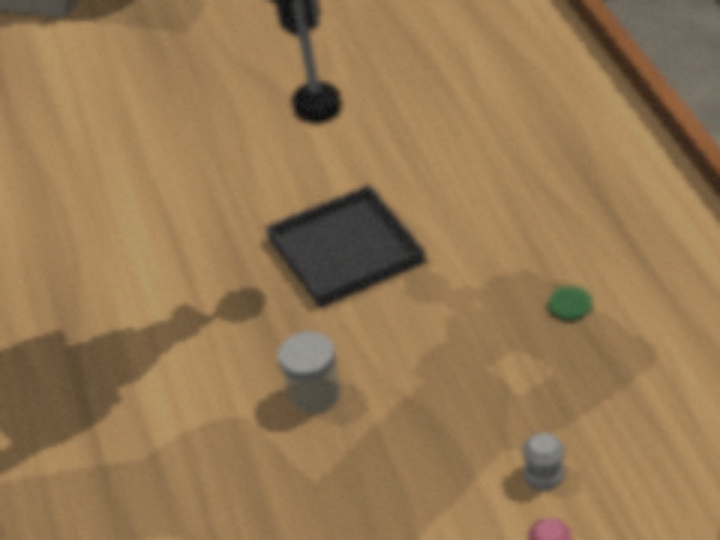

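View pics/w5.png

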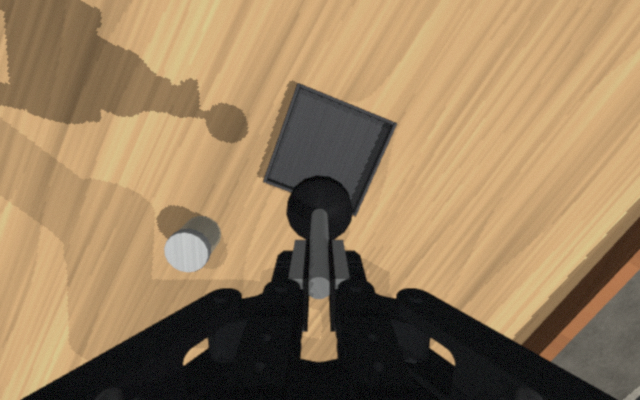

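Run:
```python
from h import *
c=np.array([wpix(*p,.018) for p in((297,83),(396,124),(265,181))]);print(c.round(3),(c[1]+c[2])/2)
# head bottom edge silhouettes, side image
print('head bottom-edge pix', 140+317/3,50+120/3, 'expected head centre px', proj('side',[.5366,.3224,.2618-.0845+.004+.016]))
st();go([.537,.327,.088],down(31))
```

```text
[[0.471 0.383 0.018]
 [0.589 0.402 0.018]
 [0.493 0.268 0.018]] [0.54107874 0.33517425 0.018     ]
head bottom-edge pix 245.66666666666669 90.0 expected head centre px [244.56845641  81.15784935]
t 6.58 q [ 20.1  28.7  57.7  -0.   93.6 -10.6] pos [0.5365 0.3218 0.2625] F [ 0.4  0.5 -0.9] w 0.0085
[[-0.511, 0.86, -0.001], [0.86, 0.511, -0.001], [-0.0, -0.001, -1.0]]
delta [0.0057 0.0044 0.2327] [-0.0003  0.0001 -0.0016] rows 4.187071933414979 0.040021352930217954
```

Emit:
jog_arm(deltas=[0.007,0.005,0.03,0,0,0,1,0.007,0.005,0.07,0,0,0,1,0.007,0.005,0.11,0,0,0,1,0.007,0.005,0.15,0,0,0,1,0.007,0.005,0.18,0,0,0,1,0.007,0.005,0.2,0,0,0,1,0.007,0.005,0.215,0,0,0,1,0.007,0.005,0.224,0,0,0,1,0.007,0.005,0.23,0,0,0,1,0.007,0.005,0.233,0,0,0,1,0.007,0.005,0.233,0,0,0,1,0.007,0.005,0.233,0,0,0,1])

```text
time_s: 7.58
position: [0.5368, 0.3296, 0.0888]
tool_rot: [[-0.512, 0.859, 0.001], [0.859, 0.512, 0.0], [-0.0, 0.001, -1.0]]
ft_force: [-0.5, 0.9, -1.8]
grip_width: 0.0081
```

Run:
```python
from h import *
st();snap('side','s6');im=cv2.imread('pics/s6.png');cv2.imwrite('pics/s6c.png',cv2.resize(im[60:200,180:330],None,fx=4,fy=4))
```

```text
t 7.58 q [ 20.8  36.8  72.6  -0.   70.5 -10. ] pos [0.5368 0.3296 0.0888] F [-0.5  0.9 -1.8] w 0.0081
[[-0.512, 0.859, 0.001], [0.859, 0.512, 0.0], [-0.0, 0.001, -1.0]]
```

View pics/s6c.png

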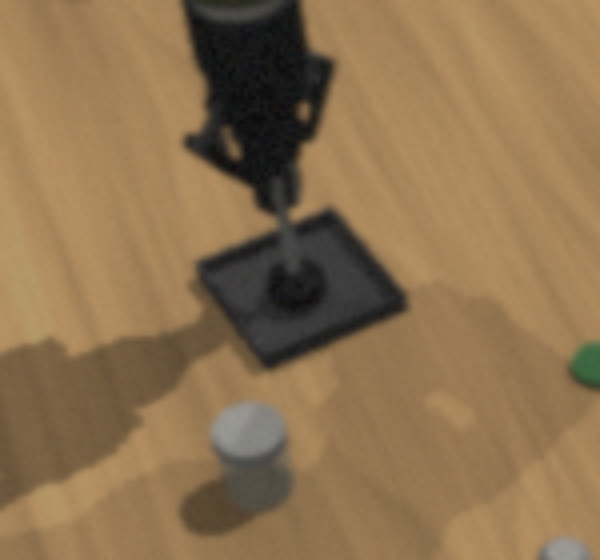

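The head is at crop (295,285), inside the tray walls. A few mm left to go down.

Emit:
jog_arm(deltas=[0,0,0.002,0,0,0,1,0,0,0.004,0,0,0,1,0,0,0.005,0,0,0,1,0,0,0.005,0,0,0,1])

```text
time_s: 7.97
position: [0.5366, 0.3298, 0.0846]
tool_rot: [[-0.512, 0.859, 0.0], [0.859, 0.512, 0.0], [-0.0, 0.0, -1.0]]
ft_force: [-0.2, 0.7, 0.2]
grip_width: 0.0083
```

Emit:
jog_arm(deltas=[0,0,0.001,0,0,0,1,0,0,0.002,0,0,0,1,0,0,0.002,0,0,0,1])

```text
time_s: 8.22
position: [0.5369, 0.33, 0.0844]
tool_rot: [[-0.512, 0.859, 0.002], [0.859, 0.512, 0.001], [-0.0, 0.002, -1.0]]
ft_force: [-1.9, 0.0, 9.1]
grip_width: 0.0083
```

Contact at 9 N up. Open to about 40 mm, then rise.

Emit:
jog_arm(deltas=[0,0,0,0,0,0,0.6,0,0,0,0,0,0,0.4,0,0,0,0,0,0,0.2,0,0,0,0,0,0,0.1,0,0,-0.01,0,0,0,0,0,0,-0.04,0,0,0,0,0,0,-0.08,0,0,0,0,0,0,-0.13,0,0,0,0,0,0,-0.18,0,0,0,0,0,0,-0.22,0,0,0,0,0,0,-0.25,0,0,0,0,0,0,-0.26,0,0,0,0])

```text
time_s: 9.22
position: [0.5371, 0.33, 0.2825]
tool_rot: [[-0.512, 0.859, 0.007], [0.859, 0.512, 0.003], [-0.001, 0.007, -1.0]]
ft_force: [0.9, -0.4, -0.0]
grip_width: 0.0425
```

Run:
```python
from h import *
st();snap('side','s7');im=cv2.imread('pics/s7.png');cv2.imwrite('pics/s7c.png',cv2.resize(im[60:200,180:330],None,fx=4,fy=4))
snap('wrist','w7')
```

```text
t 9.22 q [ 20.8  28.6  54.7   0.   96.3 -10. ] pos [0.5371 0.33   0.2825] F [ 0.9 -0.4 -0. ] w 0.0425
[[-0.512, 0.859, 0.007], [0.859, 0.512, 0.003], [-0.001, 0.007, -1.0]]
```

View pics/s7c.png

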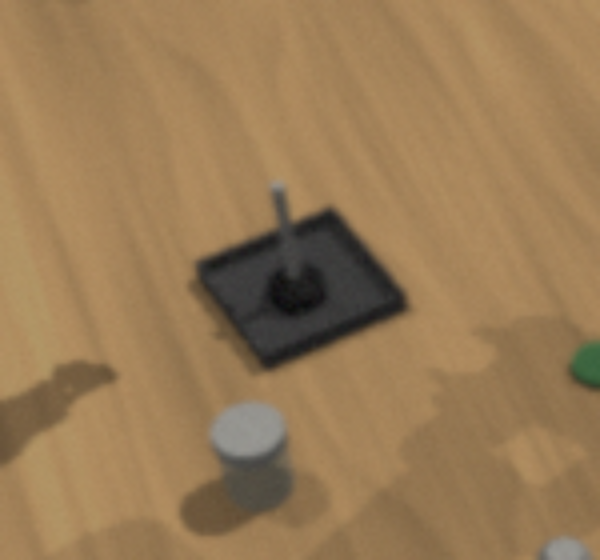

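View pics/w7.png

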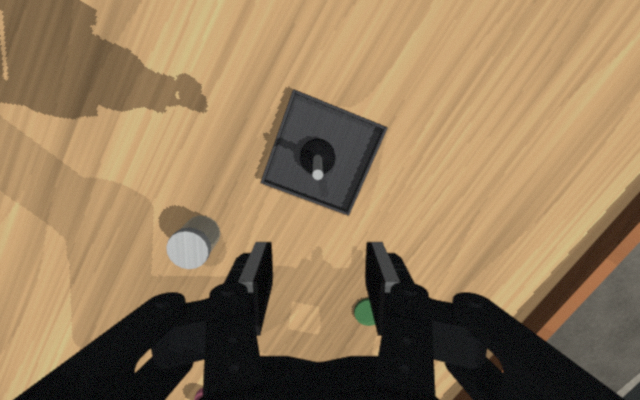

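The knob stands shaft-up in the tray, with its tip at wrist (318,175) and head centred in the tray. Next I'll move the cup upright to a clear spot near (0.42, 0), where there's room to flip it.

Run:
```python
from h import *
go([.5,0,.27],down(0))
go([.53,-.321,.25],down(-29.5),([.5,0,.27],down(0)))
```

```text
delta [-0.3526 -0.2673  0.0114] [ 8.000e-04 -1.000e-04  1.712e-01] rows 7.96120663747714 4.304366934665832
delta [-0.428   0.04    0.0267] [0.     0.     0.1639] rows 7.746248808567668 4.120111731843576
```

Emit:
jog_arm(deltas=[-0.353,-0.267,0.011,0,0,0.171,-1,-0.353,-0.267,0.011,0,0,0.171,-1,-0.353,-0.267,0.011,0,0,0.171,-1,-0.353,-0.267,0.011,0,0,0.171,-1,-0.353,-0.267,0.011,0,0,0.171,-1,-0.353,-0.267,0.011,0,0,0.171,-1,-0.353,-0.267,0.011,0,0,0.171,-1,-0.353,-0.267,0.011,0,0,0.171,-1,-0.353,-0.267,0.011,0,0,0.171,-1,-0.353,-0.267,0.011,0,0,0.171,-1])

```text
time_s: 10.15
position: [0.4994, -0.0018, 0.2678]
tool_rot: [[0.003, 1.0, -0.004], [1.0, -0.003, 0.001], [0.001, -0.004, -1.0]]
ft_force: [0.9, 0.7, 0.0]
grip_width: 0.0855
```

Emit:
jog_arm(deltas=[-0.428,0.04,0.027,0,0,0.164,-1,-0.428,0.04,0.027,0,0,0.164,-1,-0.428,0.04,0.027,0,0,0.164,-1,-0.428,0.04,0.027,0,0,0.164,-1,-0.428,0.04,0.027,0,0,0.164,-1,-0.428,0.04,0.027,0,0,0.164,-1,-0.428,0.04,0.027,0,0,0.164,-1,-0.428,0.04,0.027,0,0,0.164,-1,-0.428,0.04,0.027,0,0,0.164,-1,-0.428,0.04,0.027,0,0,0.164,-1,-0.428,0.04,0.027,0,0,0.164,-1])

```text
time_s: 11.07
position: [0.5308, -0.3196, 0.2483]
tool_rot: [[0.491, 0.871, -0.001], [0.871, -0.491, 0.002], [0.001, -0.002, -1.0]]
ft_force: [0.2, -0.7, -0.0]
grip_width: 0.0851
```

Run:
```python
from h import *
st();snap('wrist','w8');go([.53,-.321,.035],down(-29.5))
```

```text
t 11.07 q [-42.   28.5  60.4   0.   91.2 -12.6] pos [ 0.5308 -0.3196  0.2483] F [ 0.2 -0.7 -0. ] w 0.0851
[[0.491, 0.871, -0.001], [0.871, -0.491, 0.002], [0.001, -0.002, -1.0]]
delta [-0.0026  0.0004  0.2851] [-0.0004 -0.0002  0.0007] rows 5.12876195798424 0.021133208277593633
```

View pics/w8.png

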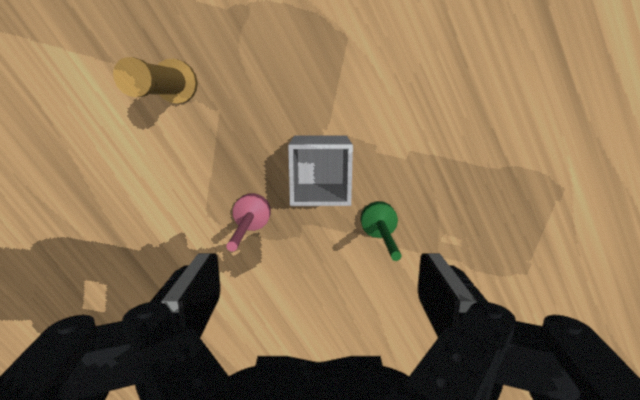

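The wrist view shows the empty cup with rim at (290–352, 140–206). The look-alikes lie on the far side, outside the fingers' swept area.

Emit:
jog_arm(deltas=[-0.002,0,0.05,0,0,0,-0.85,-0.002,0,0.1,0,0,0,-0.85,-0.002,0,0.14,0,0,0,-0.85,-0.002,0,0.17,0,0,0,-0.85,-0.002,0,0.2,0,0,0,-0.85,-0.002,0,0.225,0,0,0,-0.85,-0.002,0,0.25,0,0,0,-0.85,-0.002,0,0.27,0,0,0,-0.85,-0.002,0,0.284,0,0,0,-0.85,-0.002,0,0.284,0,0,0,-0.85])

```text
time_s: 11.95
position: [0.5292, -0.3206, 0.0346]
tool_rot: [[0.491, 0.871, -0.003], [0.871, -0.491, 0.002], [0.001, -0.003, -1.0]]
ft_force: [0.9, 0.3, -0.1]
grip_width: 0.0792
```

Emit:
jog_arm(deltas=[0,0,0,0,0,0,-0.6,0,0,0,0,0,0,-0.3,0,0,0,0,0,0,0,0,0,0,0,0,0,0.5,0,0,0,0,0,0,1,0,0,0,0,0,0,1], grip_force=40)

```text
time_s: 12.45
position: [0.5302, -0.3227, 0.0377]
tool_rot: [[0.492, 0.871, 0.002], [0.871, -0.492, -0.001], [-0.0, 0.002, -1.0]]
ft_force: [2.0, 2.3, 6.7]
grip_width: 0.0593
```

Run:
```python
from h import *
st();snap('wrist','w9')
```

```text
t 12.45 q [-42.2  39.5  77.2   0.   63.2 -12.8] pos [ 0.5302 -0.3227  0.0377] F [2.  2.3 6.7] w 0.0593
[[0.492, 0.871, 0.002], [0.871, -0.492, -0.001], [-0.0, 0.002, -1.0]]
```

View pics/w9.png

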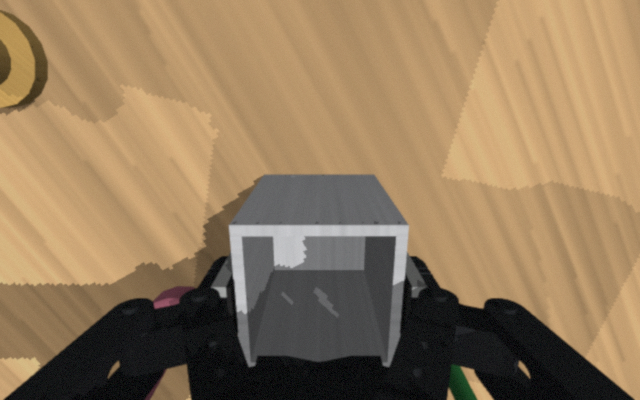

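Cup gripped (59 mm). Lift it and carry it upright to the clear spot.

Run:
```python
from h import *
p0=np.array([.5302,-.3227,.0377]);R0=np.array(env.observe()['tool_rot'])
go([.5302,-.3227,.19],R0)
go([.485,0,.19],down(-14),([.5302,-.3227,.19],R0))
go([.485,0,.19],down(-14))
```

```text
delta [-1.000e-04  5.000e-04 -2.031e-01] [0. 0. 0.] rows 3.6532262099017894 0.0
delta [ 0.3449 -0.2642 -0.0006] [ 0.0007  0.0001 -0.086 ] rows 7.814152636766368 2.1626632433008313
delta [ 0.3448 -0.2638 -0.2037] [ 0.0007  0.0001 -0.086 ] rows 8.625200848282034 2.1626632433008313
```

Emit:
jog_arm(deltas=[0,0,-0.02,0,0,0,1,0,0,-0.06,0,0,0,1,0,0,-0.1,0,0,0,1,0,0,-0.15,0,0,0,1,0,0,-0.19,0,0,0,1,0,0,-0.203,0,0,0,1,0,0,-0.203,0,0,0,1])

```text
time_s: 13.08
position: [0.5301, -0.3231, 0.1911]
tool_rot: [[0.492, 0.87, 0.004], [0.87, -0.492, -0.003], [-0.001, 0.005, -1.0]]
ft_force: [0.3, -0.6, -1.9]
grip_width: 0.0598
```

Emit:
jog_arm(deltas=[0.03,-0.023,0,0,0,-0.01,1,0.07,-0.054,0,0,0,-0.02,1,0.11,-0.084,0,0,0,-0.03,1,0.15,-0.115,0,0,0,-0.04,1,0.19,-0.146,0,0,0,-0.05,1,0.23,-0.176,0,0,0,-0.06,1,0.27,-0.207,0,0,0,-0.07,1,0.3,-0.23,0,0,0,-0.08,1,0.325,-0.249,0,0,0,-0.086,1,0.34,-0.26,0,0,0,-0.086,1,0.345,-0.264,0,0,0,-0.086,1,0.345,-0.264,0,0,0,-0.086,1])

```text
time_s: 14.08
position: [0.4838, 0.001, 0.1871]
tool_rot: [[0.241, 0.971, -0.003], [0.971, -0.241, 0.001], [-0.0, -0.003, -1.0]]
ft_force: [0.6, -1.1, -2.5]
grip_width: 0.0595
```

Run:
```python
from h import *
st();go([.485,0,.040],down(-14));snap('side','s10')
```

```text
t 14.08 q [-13.9  17.6  88.7  -0.   73.8  -0. ] pos [0.4838 0.001  0.1871] F [ 0.6 -1.1 -2.5] w 0.0595
[[0.241, 0.971, -0.003], [0.971, -0.241, 0.001], [-0.0, -0.003, -1.0]]
delta [-0.0009  0.0025  0.1961] [-0.001   0.      0.0004] rows 3.52811816124725 0.026419903864821785
```

View pics/s10.png

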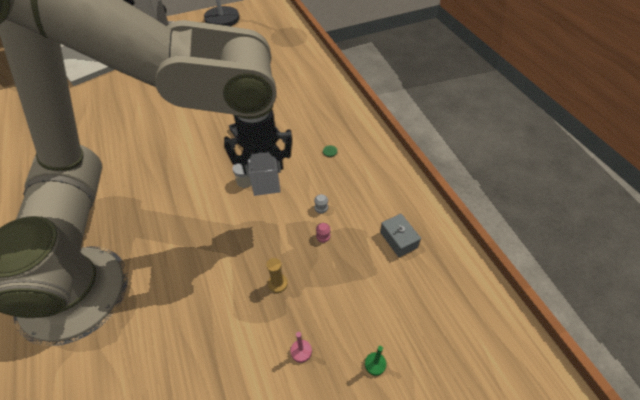

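Emit:
jog_arm(deltas=[0,0,0.03,0,0,0,1,0,0,0.07,0,0,0,1,0,0,0.11,0,0,0,1,0,0,0.145,0,0,0,1,0,0,0.17,0,0,0,1,0,0,0.185,0,0,0,1,0,0,0.192,0,0,0,1,0,0,0.196,0,0,0,1,0,0,0.198,0,0,0,1,0,0,0.198,0,0,0,1])

```text
time_s: 14.97
position: [0.4849, -0.0003, 0.0404]
tool_rot: [[0.242, 0.97, 0.001], [0.97, -0.242, -0.0], [-0.0, 0.001, -1.0]]
ft_force: [0.2, -0.4, -2.1]
grip_width: 0.0595
```

Emit:
jog_arm(deltas=[0,0,0.002,0,0,0,1,0,0,0.003,0,0,0,1,0,0,0.004,0,0,0,1,0,0,0.004,0,0,0,1])

```text
time_s: 15.3
position: [0.4848, 0.0001, 0.0376]
tool_rot: [[0.242, 0.97, 0.001], [0.97, -0.242, -0.0], [-0.0, 0.001, -1.0]]
ft_force: [-0.2, 0.0, 3.0]
grip_width: 0.0597
```

Emit:
jog_arm(deltas=[0,0,0,0,0,0,0.2,0,0,0,0,0,0,-0.3,0,0,0,0,0,0,-0.8,0,0,0,0,0,0,-1,0,0,0,0,0,0,-1,0,0,-0.02,0,0,0,-1,0,0,-0.06,0,0,0,-1,0,0,-0.11,0,0,0,-1,0,0,-0.16,0,0,0,-1,0,0,-0.21,0,0,0,-1,0,0,-0.24,0,0,0,-1,0,0,-0.24,0,0,0,-1])

```text
time_s: 16.3
position: [0.4863, -0.0001, 0.2218]
tool_rot: [[0.242, 0.97, 0.009], [0.97, -0.242, -0.002], [0.0, 0.009, -1.0]]
ft_force: [0.0, 0.7, 0.2]
grip_width: 0.0855
```

```bash
cat >> h.py <<'E'
def tilt(phi,th,sgn): # tool tilted th deg outward (neg=inward) in azimuth phi; y=sgn*(tangential left)
    f,t=np.radians(phi),np.radians(th);o=np.array([np.cos(f),np.sin(f),0])
    z=np.sin(t)*o-np.cos(t)*np.array([0,0,1.]);y=sgn*np.array([-np.sin(f),np.cos(f),0]);return np.column_stack([np.cross(y,z),y,z])
E
python3 - <<'E'
from h import *
st();o=env.observe();snap('wrist','w11')
go([.49,0,.23],tilt(-14,0,1))
go([.498,-.002,.2],tilt(-14,45,1),([.49,0,.23],tilt(-14,0,1)))
E
```

```text
t 16.3 q [-14.   15.6  85.4   0.   78.5  -0. ] pos [ 4.863e-01 -1.000e-04  2.218e-01] F [0.  0.7 0.2] w 0.0855
[[0.242, 0.97, 0.009], [0.97, -0.242, -0.002], [0.0, 0.009, -1.0]]
delta [ 0.0015  0.0061 -0.0145] [ 0.0012  0.0012 -0.5   ] rows 0.2841218806002903 12.569715410127893
delta [-0.011 -0.     0.04 ] [ 0.   -0.25  0.  ] rows 0.7461078746332875 6.284916201117318
```

View pics/w11.png

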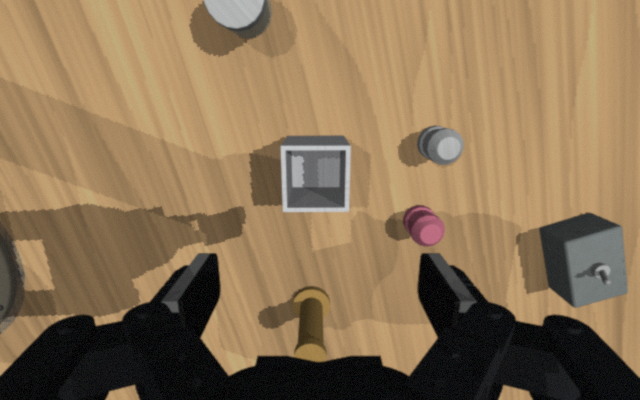

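The cup stands mouth-up in the clear, with rim (281–351, 146–213). Condenser at (440,145).

Run:
```python
from h import *
c=np.array([wpix(*p,.075) for p in((281,145),(351,145),(351,212),(282,213))]);print(c.round(3).tolist(),c.mean(0))
print('cond',wpix(445,145,.045))
```

```text
[[0.461, 0.039, 0.075], [0.519, 0.025, 0.075], [0.506, -0.034, 0.075], [0.446, -0.02, 0.075]] [0.4829546 0.0023481 0.075    ]
cond [ 0.60652125 -0.00172116  0.045     ]
```

Emit:
jog_arm(deltas=[0.0015,0.006,-0.02,0,0,-0.04,-1,0.0015,0.006,-0.02,0,0,-0.08,-1,0.0015,0.006,-0.02,0,0,-0.12,-1,0.0015,0.006,-0.02,0,0,-0.16,-1,0.0015,0.006,-0.02,0,0,-0.2,-1,0.0015,0.006,-0.02,0,0,-0.24,-1,0.0015,0.006,-0.02,0,0,-0.28,-1,0.0015,0.006,-0.02,0,0,-0.32,-1,0.0015,0.006,-0.02,0,0,-0.36,-1,0.0015,0.006,-0.02,0,0,-0.4,-1,0.0015,0.006,-0.02,0,0,-0.44,-1,0.0015,0.006,-0.02,0,0,-0.475,-1])

```text
time_s: 17.35
position: [0.4888, 0.0003, 0.2305]
tool_rot: [[-0.95, 0.312, -0.003], [0.312, 0.95, 0.001], [0.003, -0.0, -1.0]]
ft_force: [0.1, -0.0, 0.5]
grip_width: 0.0854
```

Run:
```python
from h import *
st();go([.498,-.002,.2],tilt(-14,45,1))
```

```text
t 17.35 q [-13.9  15.8  83.6   0.   80.8 -85.7] pos [4.888e-01 3.000e-04 2.305e-01] F [ 0.1 -0.   0.5] w 0.0854
[[-0.95, 0.312, -0.003], [0.312, 0.95, 0.001], [0.003, -0.0, -1.0]]
delta [-0.0128  0.001   0.0407] [-0.0091 -0.2508 -0.0219] rows 0.7666512918541073 6.3333911843301625
```

Emit:
jog_arm(deltas=[-0.013,0.001,0.01,-0.002,-0.04,-0.004,-1,-0.013,0.001,0.02,-0.003,-0.08,-0.008,-1,-0.013,0.001,0.03,-0.005,-0.12,-0.012,-1,-0.013,0.001,0.04,-0.006,-0.16,-0.016,-1,-0.013,0.001,0.04,-0.008,-0.2,-0.02,-1,-0.013,0.001,0.04,-0.009,-0.235,-0.022,-1,-0.013,0.001,0.04,-0.009,-0.251,-0.022,-1,-0.013,0.001,0.04,-0.009,-0.251,-0.022,-1])

```text
time_s: 18.02
position: [0.4957, -0.0013, 0.1989]
tool_rot: [[-0.686, 0.247, 0.684], [0.175, 0.969, -0.175], [-0.706, -0.001, -0.708]]
ft_force: [-0.7, -0.0, -0.8]
grip_width: 0.0856
```

Run:
```python
from h import *
st();go([.497,-.001,.0326],tilt(-14,45,1));snap('side','s12');snap('wrist','w12')
```

```text
t 18.02 q [-13.6   7.2 116.9  -2.8  11.  -86.7] pos [ 0.4957 -0.0013  0.1989] F [-0.7 -0.  -0.8] w 0.0856
[[-0.686, 0.247, 0.684], [0.175, 0.969, -0.175], [-0.706, -0.001, -0.708]]
delta [0.1555 0.0009 0.1581] [-0.0013 -0.0003 -0.0011] rows 3.988432611877725 0.044184061023862874
```

View pics/s12.png

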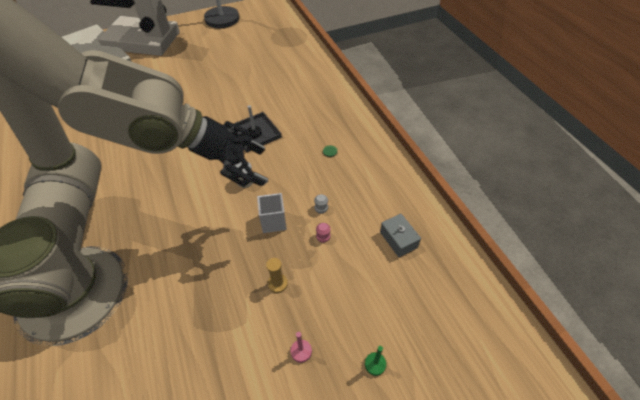

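View pics/w12.png

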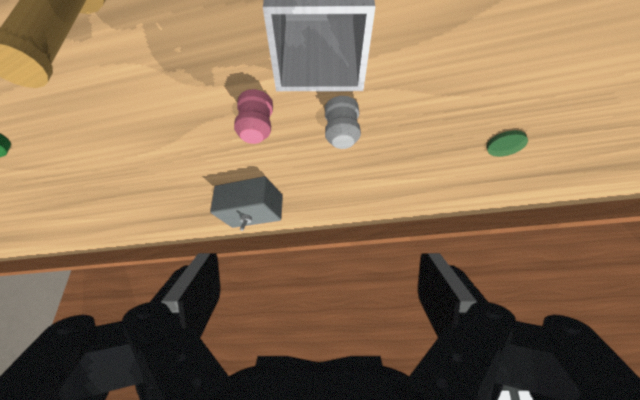

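At 45° outward q5 sits at 11°, close to its 10° limit. I'll fit a quick kinematic model to choose a better tilt direction.

```bash
cat > kin.py <<'E'
import numpy as np
from scipy.optimize import least_squares
from scipy.spatial.transform import Rotation as Ro
D=[([58.711,21.807,74.336,0,83.858,-12.336],[.179,.52,.231]),
([.6,15.1,78.3,0,86.7,-14.5],[.4825,.1223,.2681]),
([-42.8,28.3,59.3,-.1,92.5,-13],[.5267,-.3273,.2578]),
([-42.1,36.1,74.9,0,68.8,-12.6],[.5299,-.3207,.0845]),
([-7.7,15.5,77.4,0,87.2,-12.6],[.4998,.0507,.2698]),
([20.2,28.8,57.7,0,93.6,-10.6],[.5366,.3224,.2618]),
([20.8,36.8,72.6,0,70.5,-10],[.5368,.3296,.0888]),
([-42.2,39.5,77.2,0,63.2,-12.8],[.5302,-.3227,.0377]),
([-13.9,17.6,88.7,0,73.8,0],[.4838,.001,.1871]),
([-13.6,7.2,116.9,-2.8,11,-86.7],[.4957,-.0013,.1989])]
def rot(q): 
    q=np.asarray(q,float);return Ro.from_euler('ZYZYZ',[q[0],q[1]+q[2],q[3],q[4],q[5]+90],degrees=True).as_matrix()
def fk(q,p):
    a,h,L1,L2,off,L,e=p;q=np.asarray(q,float);s2,c2=np.sin(np.radians(q[1])),np.cos(np.radians(q[1]));t=np.radians(q[1]+q[2])
    # forearm: L2 along dir t, e perpendicular
    w=np.array([a+L1*s2+L2*np.sin(t)+e*np.cos(t),off,h+L1*c2+L2*np.cos(t)-e*np.sin(t)])
    R=rot(q);return Ro.from_euler('Z',q[0],degrees=True).apply(w)+R[:,2]*L,R
f=lambda p:np.concatenate([(fk(q,p)[0]-x)*1000 for q,x in D]+[[ (p[0])*20,(p[6])*20]])
r=least_squares(f,[0,.2,.4,.35,.118,.25,0]);P=r.x
def ik(pos,R,q0,p=None):
    p=P if p is None else p
    def g(q):
        x,Rr=fk(q,p);return np.concatenate([(x-pos)*1000,Ro.from_matrix(Rr.T@R).as_rotvec()*300])
    lo=[-178,-50.7,12.7,-81,10,-165];hi=[178,133,142,261,163,165]
    s=least_squares(g,np.clip(q0,np.array(lo)+.1,np.array(hi)-.1),bounds=(lo,hi));return s.x,np.abs(s.fun).max()
E
python3 - <<'E'
from kin import *
print(P.round(4));print(f(P).round(1)); print(rot(D[-1][0]).round(3).tolist())
from h import tilt
def side(phi,th,s): # tool pointing sideways: azimuth phi+90*s
    pass
for name,az,th,xy in [('right45',-104,45,(.485,.002)),('left45',76,45,(.485,.002)),('in45',166,45,(.485,.002))]:
    for sg in(1,-1):
        R=tilt(az,th,sg);pos=np.array([*xy,.046])+.019*R[:,2]
        best=min((ik(pos,R,[-14,30,85,a,70,b]) for a in(-60,0,60) for b in(-120,-60,0,60,120)),key=lambda s:s[1]);print(name,sg,best[0].round(0),best[1].round(1))
E
```

```text
Traceback (most recent call last):
  File "kin.py", line 22, in <module>
    r=least_squares(f,[0,.2,.4,.35,.118,.25,0]);P=r.x
  File "kin.py", line 21, in <lambda>
    f=lambda p:np.concatenate([(fk(q,p)[0]-x)*1000 for q,x in D]+[[ (p[0])*20,(p[6])*20]])
                                ~~^^^^^
  File "kin.py", line 20, in fk
    R=rot(q);return Ro.from_euler('Z',q[0],degrees=True).apply(w)+R[:,2]*L,R
  File "kin.py", line 15, in rot
    q=np.asarray(q,float);return Ro.from_euler('ZYZYZ',[q[0],q[1]+q[2],q[3],q[4],q[5]+90],degrees=True).as_matrix()
                                 ~~~~~~~~~~~~~^^^^^^^^^^^^^^^^^^^^^^^^^^^^^^^^^^^^^^^^^^^^^^^^^^^^^^^^^
  File "scipy/spatial/transform/_rotation.pyx", line 1413, in scipy.spatial.transform._rotation.Rotation.from_euler
ValueError: Expected axis specification to be a non-empty string of upto 3 characters, got ZYZYZ
```

```bash
sed -i "s/return Ro.from_euler('ZYZYZ',\[q\[0\],q\[1\]+q\[2\],q\[3\],q\[4\],q\[5\]+90\],degrees=True).as_matrix()/return (Ro.from_euler('ZYZ',[q[0],q[1]+q[2],q[3]],degrees=True)*Ro.from_euler('YZ',[q[4],q[5]+90],degrees=True)).as_matrix()/" kin.py
cat > t.py <<'E'
from kin import *
print(P.round(4));print(f(P).round(1)); print(rot(D[-1][0]).round(3).tolist())
from h import tilt
for name,az,th,xy in [('right45',-104,45,(.485,.002)),('left45',76,45,(.485,.002)),('in45',166,45,(.485,.002)),('out45 .6',-14,45,(.61,-.01))]:
    for sg in(1,-1):
        R=tilt(az,th,sg);pos=np.array([*xy,.046])+.019*R[:,2]
        best=min((ik(pos,R,[-14,30,85,a,70,b]) for a in(-60,0,60) for b in(-120,-60,0,60,120)),key=lambda s:s[1]);print(name,sg,best[0].round(0),best[1].round(1))
E
python3 t.py
```

```text
[-5.000e-04  1.304e-01  5.376e-01  3.512e-01  1.174e-01  2.581e-01
  1.030e-01]
[-0.2  0.2  0.4 -0.2  0.1 -0.4 -0.3 -0.8 -0.4 -0.   0.1  0.2 -0.2  0.2
 -0.1 -0.1  0.1  0.2  0.2 -0.1  0.2  0.1  0.3 -0.4  0.4  0.1  0.2 -0.
 -0.3 -0.1 -0.   2.1]
[[-0.686, 0.248, 0.684], [0.176, 0.969, -0.175], [-0.706, 0.0, -0.708]]
right45 1 [  5.  42.  92. -45.  71.  44.] 0.0
right45 -1 [   5.   42.   92.  -45.   71. -136.] 0.0
left45 1 [-34.  38. 105.  47.  66. 129.] 0.0
left45 -1 [-34.  38. 105.  47.  66. -51.] 0.0
in45 1 [-14.  48.  75.   0. 103.  90.] 0.0
in45 -1 [-14.  48.  75.   0. 103. -90.] 0.0
out45 .6 1 [-11.  36. 109. 190.  11.  82.] 0.0
out45 .6 -1 [-11.  36. 109. 190.  11. -98.] 0.0
```

The model fits to under 1 mm. Sideways tilts are well inside the joint ranges, and a half turn of the last joint lays the cup on its side. Plan:
1. Grip tilted left, roll 180° and lay the cup down.
2. Grip tilted right, roll 180° so it is mouth-down.
3. Regrasp vertically and place it over the condenser.

Run:
```python
from h import *; from kin import ik,P
st();o=env.observe()
A=tilt(76,0,-1);B=tilt(76,45,-1)
go([.484,0,.22],A); 
G=np.array([.484,.002,.044])-.008*np.array([.242,.97,0]);T=G+.019*B[:,2];print(T)
go(T+[0,0,.13],B,([.484,0,.22],A))
go(T+[0,0,.13],B)
```

```text
t 18.12 q [-13.6   7.2 116.3  -2.7  11.5 -86.8] pos [ 0.4984 -0.0022  0.2012] F [-0.1  0.3 -0.1] w 0.0852
[[-0.686, 0.248, 0.685], [0.175, 0.969, -0.175], [-0.707, -0.0, -0.708]]
delta [-0.0041 -0.0019 -0.0314] [0.1944 0.1958 0.4701] rows 0.5710509424558949 13.703953337388018
[0.48531423 0.00727595 0.03056497]
delta [ 0.0098 -0.0006  0.0792] [ 0.    0.25 -0.  ] rows 1.4362865496913373 6.284916201117318
delta [0.0524 0.0079 0.0241] [-3.000e-04  3.858e-01  5.423e-01] rows 1.048122336731481 16.731219048235022
```

Emit:
jog_arm(deltas=[-0.004,-0.002,-0.031,0.016,0.016,0.039,-1,-0.004,-0.002,-0.031,0.032,0.033,0.078,-1,-0.004,-0.002,-0.031,0.049,0.049,0.117,-1,-0.004,-0.002,-0.031,0.065,0.065,0.157,-1,-0.004,-0.002,-0.031,0.081,0.081,0.196,-1,-0.004,-0.002,-0.031,0.097,0.098,0.235,-1,-0.004,-0.002,-0.031,0.113,0.114,0.274,-1,-0.004,-0.002,-0.031,0.13,0.13,0.313,-1,-0.004,-0.002,-0.031,0.146,0.147,0.352,-1,-0.004,-0.002,-0.031,0.162,0.163,0.392,-1,-0.004,-0.002,-0.031,0.178,0.18,0.431,-1,-0.004,-0.002,-0.031,0.19,0.192,0.46,-1])

```text
time_s: 19.12
position: [0.4852, 0.0001, 0.2214]
tool_rot: [[0.01, 0.996, 0.087], [0.994, -0.001, -0.11], [-0.109, 0.088, -0.99]]
ft_force: [0.4, 0.1, 0.6]
grip_width: 0.0852
```

Run:
```python
from h import *
st();B=tilt(76,45,-1);go([.485,.007,.16],B)
```

```text
t 19.12 q [-11.2  13.7  88.6  -5.5  71.6  -9.4] pos [4.852e-01 1.000e-04 2.214e-01] F [0.4 0.1 0.6] w 0.0852
[[0.01, 0.996, 0.087], [0.994, -0.001, -0.11], [-0.109, 0.088, -0.99]]
delta [ 0.0181 -0.0075  0.08  ] [0.0007 0.2799 0.0851] rows 1.4821062302872243 7.3540478101622355
```

Emit:
jog_arm(deltas=[0.018,-0.0075,0,0,0.035,0.01,-1,0.018,-0.0075,0.02,0,0.07,0.02,-1,0.018,-0.0075,0.03,0,0.11,0.033,-1,0.018,-0.0075,0.04,0,0.145,0.044,-1,0.018,-0.0075,0.05,0,0.18,0.055,-1,0.018,-0.0075,0.06,0,0.215,0.065,-1,0.018,-0.0075,0.07,0,0.25,0.076,-1,0.018,-0.0075,0.08,0.001,0.28,0.085,-1,0.018,-0.0075,0.08,0.001,0.28,0.085,-1,0.018,-0.0075,0.08,0.001,0.28,0.085,-1])

```text
time_s: 19.95
position: [0.4848, 0.0056, 0.1591]
tool_rot: [[0.167, 0.972, 0.168], [0.689, -0.236, 0.685], [0.705, 0.002, -0.709]]
ft_force: [1.1, -0.7, 0.2]
grip_width: 0.0853
```

Run:
```python
from h import *
st();B=tilt(76,45,-1);go([.4853,.0073,.031],B);snap('side','s13');snap('wrist','w13')
```

```text
t 19.95 q [-35.5  24.3  98.8  41.6  80.3 -38. ] pos [0.4848 0.0056 0.1591] F [ 1.1 -0.7  0.2] w 0.0853
[[0.167, 0.972, 0.168], [0.689, -0.236, 0.685], [0.705, 0.002, -0.709]]
delta [-0.1187 -0.0002  0.1228] [-0.0009  0.001   0.0017] rows 3.0712103769631587 0.053169339107196
```

View pics/s13.png

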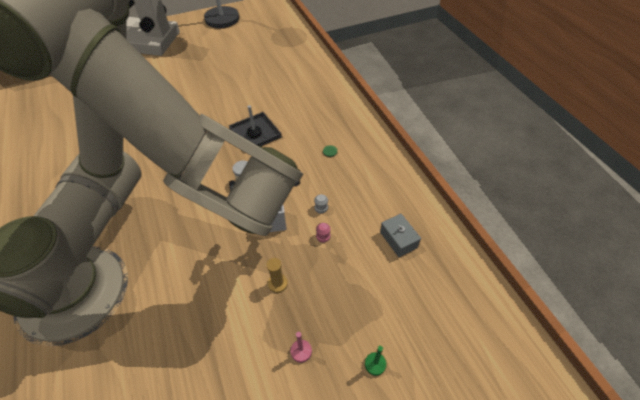

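View pics/w13.png

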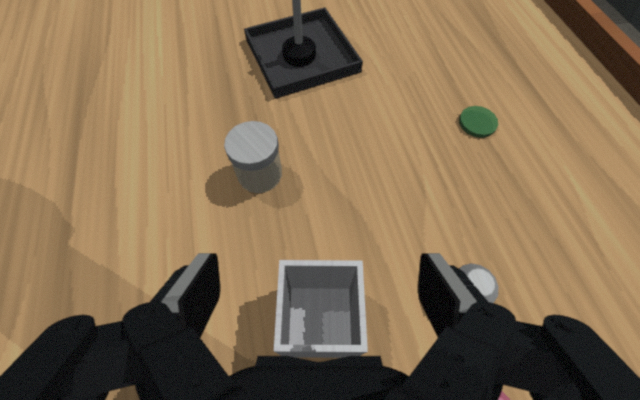

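The cup sits midway between the open fingers and the bystanders are clear. Descend.

Emit:
jog_arm(deltas=[-0.015,0,0.0155,0,0,0,-1,-0.035,0,0.036,0,0,0,-1,-0.055,0,0.057,0,0,0,-1,-0.072,0,0.075,0,0,0,-1,-0.087,0,0.09,0,0,0,-1,-0.099,0,0.103,0,0,0,-1,-0.108,0,0.112,0,0,0,-1,-0.115,0,0.119,0,0,0,-1,-0.119,0,0.123,-0.001,0.001,0.002,-1,-0.119,0,0.123,-0.001,0.001,0.002,-1])

```text
time_s: 20.88
position: [0.4852, 0.0084, 0.0308]
tool_rot: [[0.171, 0.97, 0.172], [0.686, -0.243, 0.686], [0.708, 0.0, -0.707]]
ft_force: [0.4, 0.4, 0.4]
grip_width: 0.0855
```

Run:
```python
from h import *
st();snap('wrist','w14');snap('top','t14')
```

```text
t 20.88 q [-35.3  37.7 105.3  46.3  65.8 -52.1] pos [0.4852 0.0084 0.0308] F [0.4 0.4 0.4] w 0.0855
[[0.171, 0.97, 0.172], [0.686, -0.243, 0.686], [0.708, 0.0, -0.707]]
```

View pics/w14.png

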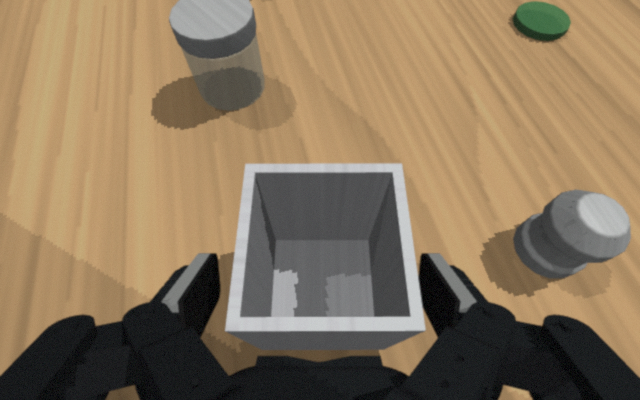

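Aligned: the cup (230–420) is between the pads. Close.

Emit:
jog_arm(deltas=[0,0,0,0,0,0,-0.6,0,0,0,0,0,0,-0.3,0,0,0,0,0,0,0,0,0,0,0,0,0,0.5,0,0,0,0,0,0,1,0,0,0,0,0,0,1], grip_force=50)

```text
time_s: 21.48
position: [0.4857, 0.0078, 0.0316]
tool_rot: [[0.171, 0.97, 0.174], [0.686, -0.244, 0.686], [0.708, 0.002, -0.707]]
ft_force: [0.3, -1.8, 6.1]
grip_width: 0.0598
```

Emit:
jog_arm(deltas=[0.02,0,-0.02,0,0,0,1,0.04,0,-0.04,0,0,0,1,0.065,0,-0.065,0,0,0,1,0.085,0,-0.085,0,0,0,1,0.09,0,-0.09,0,0,0,1,0.09,0,-0.09,0,0,0,1])

```text
time_s: 21.98
position: [0.4852, 0.008, 0.127]
tool_rot: [[0.17, 0.97, 0.174], [0.687, -0.243, 0.685], [0.707, 0.003, -0.708]]
ft_force: [0.3, -0.2, -2.2]
grip_width: 0.0596
```

Run:
```python
from h import *
st();snap('wrist','w15')
```

```text
t 21.98 q [-35.4  27.2 101.2  42.8  76.1 -41.4] pos [0.4852 0.008  0.127 ] F [ 0.3 -0.2 -2.2] w 0.0596
[[0.17, 0.97, 0.174], [0.687, -0.243, 0.685], [0.707, 0.003, -0.708]]
```

View pics/w15.png

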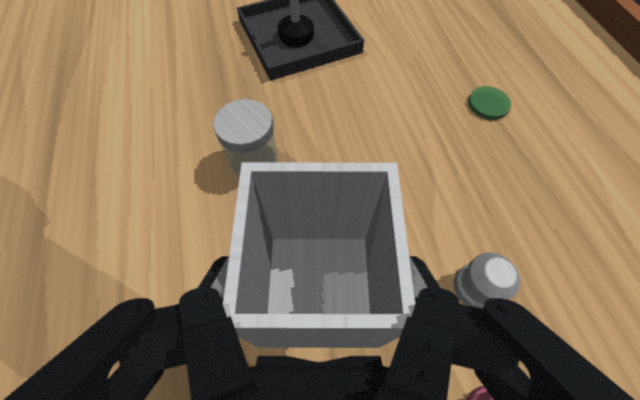

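Emit:
jog_arm(deltas=[0,0,0,0,0,0.038,1,0,0,0,0,0,0.077,1,0,0,0,0,0,0.116,1,0,0,0,0,0,0.155,1,0,0,0,0,0,0.194,1,0,0,0,0,0,0.233,1,0,0,0,0,0,0.272,1,0,0,0,0,0,0.311,1,0,0,0,0,0,0.35,1,0,0,0,0,0,0.389,1,0,0,0,0,0,0.428,1,0,0,0,0,0,0.465,1])

```text
time_s: 23.03
position: [0.4845, 0.0084, 0.1247]
tool_rot: [[0.983, -0.072, 0.17], [-0.171, -0.706, 0.687], [0.071, -0.705, -0.706]]
ft_force: [0.9, -0.4, -1.7]
grip_width: 0.0598
```

Emit:
jog_arm(deltas=[0,0,0,0,0,0.038,1,0,0,0,0,0,0.077,1,0,0,0,0,0,0.116,1,0,0,0,0,0,0.155,1,0,0,0,0,0,0.194,1,0,0,0,0,0,0.233,1,0,0,0,0,0,0.272,1,0,0,0,0,0,0.311,1,0,0,0,0,0,0.35,1,0,0,0,0,0,0.389,1,0,0,0,0,0,0.428,1,0,0,0,0,0,0.465,1])

```text
time_s: 24.03
position: [0.4845, 0.0084, 0.1247]
tool_rot: [[0.036, -0.985, 0.17], [-0.721, 0.092, 0.687], [-0.692, -0.148, -0.706]]
ft_force: [-0.9, 0.1, -1.3]
grip_width: 0.0595
```

Run:
```python
from h import *
st();C=tilt(76,45,1);G=np.array([.482,-.006,.038])+[0,0,.03];go(G+.019*C[:,2],C); snap('side','s16')
im=cv2.imread('pics/s16.png');cv2.imwrite('pics/s16c.png',cv2.resize(im[130:290,190:350],None,fx=4,fy=4)[:600])
```

```text
t 24.03 q [-35.4  27.5 101.3  42.8  76.1 126.3] pos [0.4845 0.0084 0.1247] F [-0.9  0.1 -1.3] w 0.0595
[[0.036, -0.985, 0.17], [-0.721, 0.092, 0.687], [-0.692, -0.148, -0.706]]
delta [0.0661 0.0127 0.065 ] [0.0003 0.0005 0.0672] rows 1.6818041523282345 1.6900633789369186
```

View pics/s16c.png

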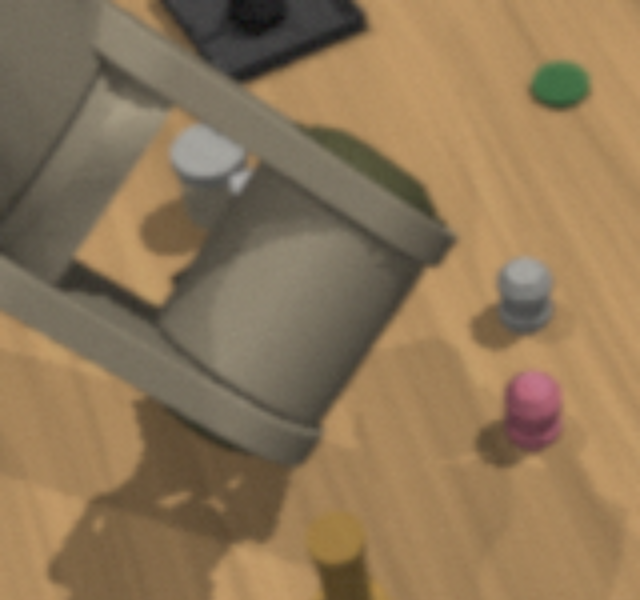

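Emit:
jog_arm(deltas=[0.01,0.002,0.01,0,0,0.03,1,0.025,0.005,0.025,0,0,0.067,1,0.045,0.009,0.044,0,0,0.067,1,0.06,0.012,0.058,0,0,0.067,1,0.066,0.0127,0.065,0,0,0.067,1,0.066,0.0127,0.065,0,0,0.067,1])

```text
time_s: 24.58
position: [0.4856, 0.0071, 0.0545]
tool_rot: [[-0.163, -0.972, 0.17], [-0.687, 0.236, 0.688], [-0.708, -0.004, -0.706]]
ft_force: [-0.8, 0.3, -2.3]
grip_width: 0.0591
```

Run:
```python
from h import *
st();C=tilt(76,45,1);p=env.observe()['position'];go([p[0],p[1],.027],C);go([p[0],p[1],.022],C); snap('top','t17')
im=cv2.imread('pics/t17.png');cv2.imwrite('pics/t17c.png',cv2.resize(im[140:300,220:420],None,fx=4,fy=4)[:600])
snap('wrist','w17')
```

```text
t 24.58 q [-35.4  35.1 104.3  45.1  68.5 130.2] pos [0.4856 0.0071 0.0545] F [-0.8  0.3 -2.3] w 0.0591
[[-0.163, -0.972, 0.17], [-0.687, 0.236, 0.688], [-0.708, -0.004, -0.706]]
delta [0.026  0.0002 0.0259] [0.0005 0.0006 0.0025] rows 0.6590633081425407 0.06490323148620956
delta [0.0307 0.0002 0.0306] [0.0005 0.0006 0.0025] rows 0.7789673848811498 0.06490323148620956
```

View pics/w17.png

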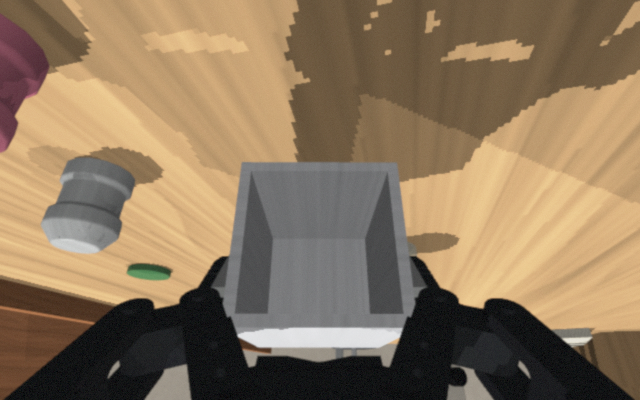

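View pics/t17c.png

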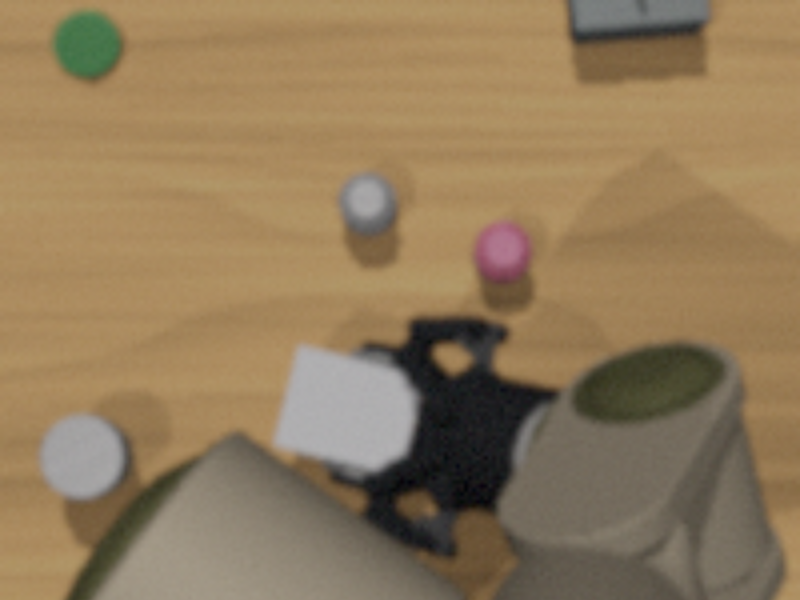

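The cup is horizontal, with closed end left and mouth right. Condenser, pink look-alike, jar and filter are unmoved. Lower onto the bench.

Emit:
jog_arm(deltas=[0.01,0,0.01,0,0,0.002,1,0.018,0,0.018,0,0,0.002,1,0.024,0,0.024,0,0,0.002,1,0.026,0,0.026,0,0,0.002,1,0.0275,0,0.0275,0,0,0.002,1,0.0275,0,0.0275,0,0,0.002,1])

```text
time_s: 25.18
position: [0.4864, 0.0067, 0.0269]
tool_rot: [[-0.169, -0.971, 0.172], [-0.686, 0.241, 0.687], [-0.708, -0.002, -0.706]]
ft_force: [0.0, 0.4, -1.6]
grip_width: 0.0595
```

Emit:
jog_arm(deltas=[0.0015,0,0.0015,0,0,0,1,0.003,0,0.003,0,0,0,1,0.0035,0,0.0035,0,0,0,1,0.0035,0,0.0035,0,0,0,1])

```text
time_s: 25.52
position: [0.4866, 0.0066, 0.0243]
tool_rot: [[-0.168, -0.971, 0.173], [-0.686, 0.241, 0.687], [-0.708, -0.003, -0.706]]
ft_force: [-2.8, -2.2, 8.4]
grip_width: 0.0596
```

Contact at the expected height, 0.0243. Release, rise, then swing the tool about the vertical, through inward tilt, to the right-hand tilt. First check the waypoints with the model.

Emit:
jog_arm(deltas=[0,0,0,0,0,0,0.2,0,0,0,0,0,0,-0.3,0,0,0,0,0,0,-0.8,0,0,0,0,0,0,-1,0,0,0,0,0,0,-1,-0.02,0,-0.02,0,0,0,-1,-0.05,0,-0.05,0,0,0,-1,-0.085,0,-0.085,0,0,0,-1,-0.12,0,-0.12,0,0,0,-1,-0.15,0,-0.15,0,0,0,-1,-0.165,0,-0.165,0,0,0,-1,-0.165,0,-0.165,0,0,0,-1])

```text
time_s: 26.52
position: [0.4867, 0.0064, 0.2014]
tool_rot: [[-0.164, -0.971, 0.176], [-0.689, 0.241, 0.684], [-0.706, -0.009, -0.708]]
ft_force: [-0.1, 0.3, -0.3]
grip_width: 0.0852
```

Run:
```python
from h import *; from kin import ik
st();o=env.observe();q=np.array(o['q']);p=o['position']
for az in range(76,257,20):
    R=tilt(az,45,1);q2,e=ik(np.array([.486,.003,.2]),R,q);print(az,q2.round(0),round(e,2));q=q2
R0=o['tool_rot'];zt=R0.T@[0,0,1];print('world z in tool',zt.round(3),'per 1deg-vec');
go([.486,.003,.2],tilt(161,45,1));go([.486,.003,.2],tilt(256,45,1),(np.array([.486,.003,.2]),tilt(161,45,1)))
snap('side','s18');im=cv2.imread('pics/s18.png');cv2.imwrite('pics/s18c.png',cv2.resize(im[130:290,190:350],None,fx=4,fy=4)[:600])
```

```text
t 26.52 q [-35.4  20.7  95.8  41.5  84.9 146.3] pos [0.4867 0.0064 0.2014] F [-0.1  0.3 -0.3] w 0.0852
[[-0.164, -0.971, 0.176], [-0.689, 0.241, 0.684], [-0.706, -0.009, -0.708]]
76 [-36.  21.  96.  41.  85. 146.] 0.0
96 [-32.  26.  86.  34.  98. 137.] 0.0
116 [-27.  31.  77.  26. 108. 127.] 0.0
136 [-22.  35.  70.  17. 117. 114.] 0.0
156 [-17.  37.  65.   6. 122.  99.] 0.0
176 [-11.  38.  63.  -6. 123.  82.] 0.0
196 [ -6.  38.  64. -17. 120.  65.] 0.0
216 [ -1.  36.  68. -27. 113.  51.] 0.0
236 [  4.  33.  74. -35. 102.  39.] 0.0
256 [  7.  28.  82. -41.  89.  29.] 0.0
world z in tool [-0.706 -0.009 -0.708] per 1deg-vec
delta [ 0.0046 -0.0001 -0.002 ] [-0.3351 -0.0024 -0.3321] rows 0.08998848994359654 11.860801397867569
delta [0. 0. 0.] [-0.3732 -0.     -0.3732] rows 0.0 13.268156424581006
```

View pics/s18c.png

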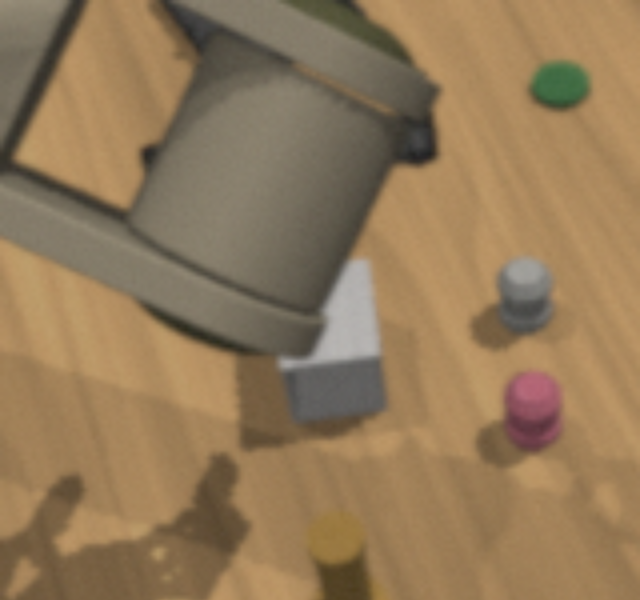

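Emit:
jog_arm(deltas=[0.004,0,-0.002,-0.028,0,-0.028,-1,0.004,0,-0.002,-0.056,0,-0.056,-1,0.004,0,-0.002,-0.084,0,-0.084,-1,0.004,0,-0.002,-0.112,0,-0.112,-1,0.004,0,-0.002,-0.14,0,-0.14,-1,0.004,0,-0.002,-0.168,0,-0.168,-1,0.004,0,-0.002,-0.196,0,-0.196,-1,0.004,0,-0.002,-0.224,0,-0.224,-1,0.004,0,-0.002,-0.252,0,-0.252,-1,0.004,0,-0.002,-0.28,0,-0.28,-1,0.004,0,-0.002,-0.308,0,-0.308,-1,0.004,0,-0.002,-0.334,0,-0.333,-1])

```text
time_s: 27.57
position: [0.4852, 0.0037, 0.1955]
tool_rot: [[0.668, -0.32, -0.672], [-0.226, -0.947, 0.227], [-0.709, 0.0, -0.705]]
ft_force: [0.7, 0.7, -0.7]
grip_width: 0.0853
```

Run:
```python
from h import *
st();go([.486,.003,.2],tilt(256,45,1))
```

```text
t 27.57 q [-15.   37.9  64.7   3.1 122.5  94.2] pos [0.4852 0.0037 0.1955] F [ 0.7  0.7 -0.7] w 0.0853
[[0.668, -0.32, -0.672], [-0.226, -0.947, 0.227], [-0.709, 0.0, -0.705]]
delta [-0.0033  0.0005 -0.0052] [-0.3724  0.0007 -0.3714] rows 0.11039265979952044 13.22200362673755
```

Emit:
jog_arm(deltas=[-0.003,0,-0.005,-0.028,0,-0.028,-1,-0.003,0,-0.005,-0.056,0,-0.056,-1,-0.003,0,-0.005,-0.084,0,-0.084,-1,-0.003,0,-0.005,-0.112,0,-0.112,-1,-0.003,0,-0.005,-0.14,0,-0.14,-1,-0.003,0,-0.005,-0.168,0,-0.168,-1,-0.003,0,-0.005,-0.196,0,-0.196,-1,-0.003,0,-0.005,-0.224,0,-0.224,-1,-0.003,0,-0.005,-0.252,0,-0.252,-1,-0.003,0,-0.005,-0.28,0,-0.28,-1,-0.003,0,-0.005,-0.308,0,-0.308,-1,-0.003,0,-0.005,-0.336,0,-0.336,-1])

```text
time_s: 28.57
position: [0.486, 0.0036, 0.1997]
tool_rot: [[0.274, 0.92, -0.28], [0.65, -0.392, -0.651], [-0.709, -0.003, -0.706]]
ft_force: [0.2, 0.0, 0.1]
grip_width: 0.0853
```

Run:
```python
from h import *
D=tilt(256,45,1);G=np.array([.4866,.0073,.034]);T=G+.019*D[:,2];print(T)
st();go(T+[0,0,.12],D); snap('side','s19');im=cv2.imread('pics/s19.png');cv2.imwrite('pics/s19c.png',cv2.resize(im[130:290,190:350],None,fx=4,fy=4)[:600])
```

```text
[ 0.48334977 -0.00573595  0.02056497]
t 28.57 q [  5.4  30.6  78.3 -38.6  95.3  33.3] pos [0.486  0.0036 0.1997] F [0.2 0.  0.1] w 0.0853
[[0.274, 0.92, -0.28], [0.65, -0.392, -0.651], [-0.709, -0.003, -0.706]]
delta [0.0468 0.0018 0.0647] [-0.0363  0.0006 -0.0348] rows 1.4370907384071825 1.2649334390642653
```

View pics/s19c.png

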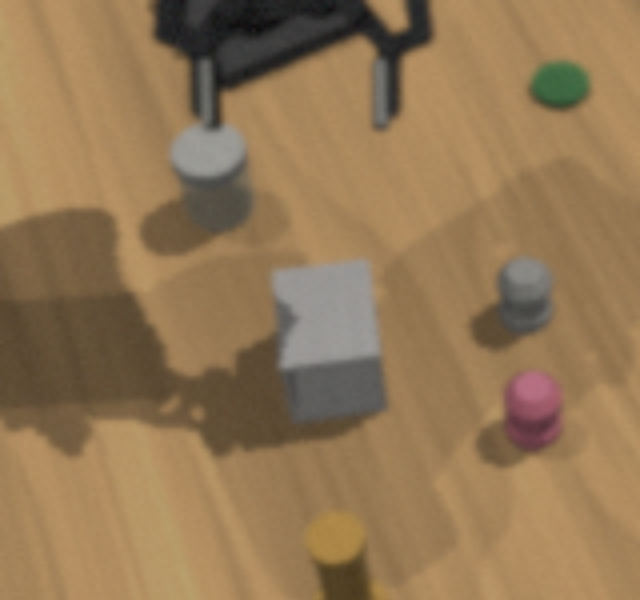

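Run:
```python
from h import *
c=np.array([onz('side',190+x/4,130+y/4,.06) for x,y in((273,270),(368,260),(380,352),(280,363))]);print(c.round(3).tolist(),c.mean(0))
im=cv2.imread('pics/s19.png')[205:240,250:295];im=cv2.convertScaleAbs(im,alpha=2,beta=-60);cv2.imwrite('pics/s19d.png',cv2.resize(im,None,fx=14,fy=14,interpolation=cv2.INTER_CUBIC))
```

```text
[[0.466, 0.043, 0.06], [0.523, 0.027, 0.06], [0.506, -0.042, 0.06], [0.448, -0.026, 0.06]] [0.48563021 0.00073182 0.06      ]
```

View pics/s19d.png

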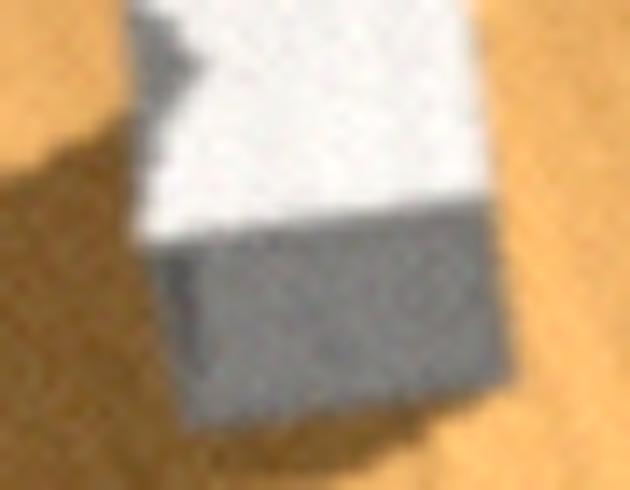

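The side camera puts the lying cup at (0.486, 0.001), which matches the model. A dark inner wall shows the mouth facing right. Now the second tilted grasp.

Emit:
jog_arm(deltas=[0.01,0,0.015,-0.018,0,-0.017,-1,0.03,0.001,0.04,-0.036,0,-0.035,-1,0.047,0.002,0.065,-0.036,0,-0.035,-1,0.047,0.002,0.065,-0.036,0,-0.035,-1])

```text
time_s: 28.95
position: [0.4815, -0.0065, 0.138]
tool_rot: [[0.173, 0.968, -0.182], [0.683, -0.252, -0.685], [-0.709, -0.006, -0.705]]
ft_force: [0.5, 0.2, -0.4]
grip_width: 0.0853
```

Run:
```python
from h import *
D=tilt(256,45,1);st();go([.4833,-.0057,.0206],D);snap('side','s20');im=cv2.imread('pics/s20.png');cv2.imwrite('pics/s20c.png',cv2.resize(im[130:290,190:350],None,fx=4,fy=4)[:600])
```

```text
t 28.95 q [  5.6  32.5  87.2 -42.1  82.3  34.4] pos [ 0.4815 -0.0065  0.138 ] F [ 0.5  0.2 -0.4] w 0.0853
[[0.173, 0.968, -0.182], [0.683, -0.252, -0.685], [-0.709, -0.006, -0.705]]
delta [0.1121 0.003  0.1091] [-0.0036  0.001  -0.0009] rows 2.814568119791782 0.09576651425190022
```

View pics/s20c.png

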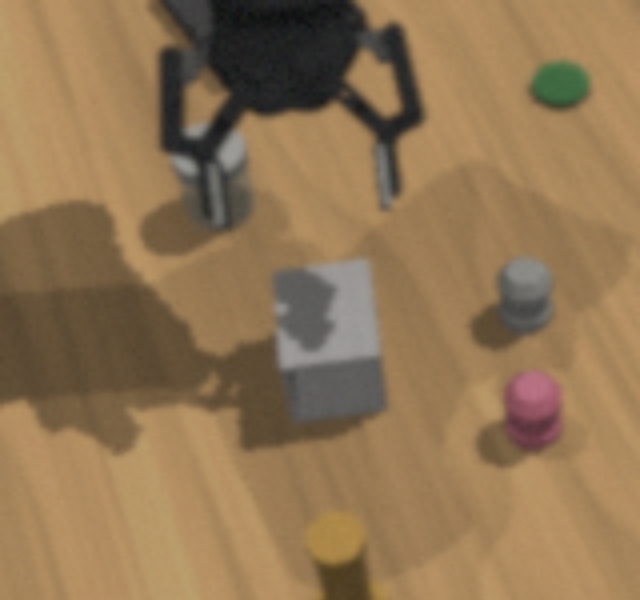

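Emit:
jog_arm(deltas=[0.015,0.003,0.014,-0.003,0.001,0,-1,0.034,0.003,0.033,-0.003,0.001,0,-1,0.053,0.003,0.051,-0.003,0.001,0,-1,0.07,0.003,0.068,-0.003,0.001,0,-1,0.084,0.003,0.082,-0.003,0.001,0,-1,0.095,0.003,0.092,-0.003,0.001,0,-1,0.103,0.003,0.1,-0.003,0.001,0,-1,0.109,0.003,0.106,-0.003,0.001,0,-1,0.112,0.003,0.109,-0.003,0.001,0,-1,0.112,0.003,0.109,-0.003,0.001,0,-1])

```text
time_s: 29.83
position: [0.4869, -0.0054, 0.0248]
tool_rot: [[0.179, 0.97, -0.165], [0.686, -0.244, -0.686], [-0.706, 0.01, -0.709]]
ft_force: [0.1, 1.0, -0.1]
grip_width: 0.0854
```

Run:
```python
from h import *
st();snap('side','s21');im=cv2.imread('pics/s21.png');cv2.imwrite('pics/s21c.png',cv2.resize(im[130:290,190:350],None,fx=4,fy=4)[:600])
```

```text
t 29.83 q [  5.7  42.6  91.5 -44.8  71.   45. ] pos [ 0.4869 -0.0054  0.0248] F [ 0.1  1.  -0.1] w 0.0854
[[0.179, 0.97, -0.165], [0.686, -0.244, -0.686], [-0.706, 0.01, -0.709]]
```

View pics/s21c.png

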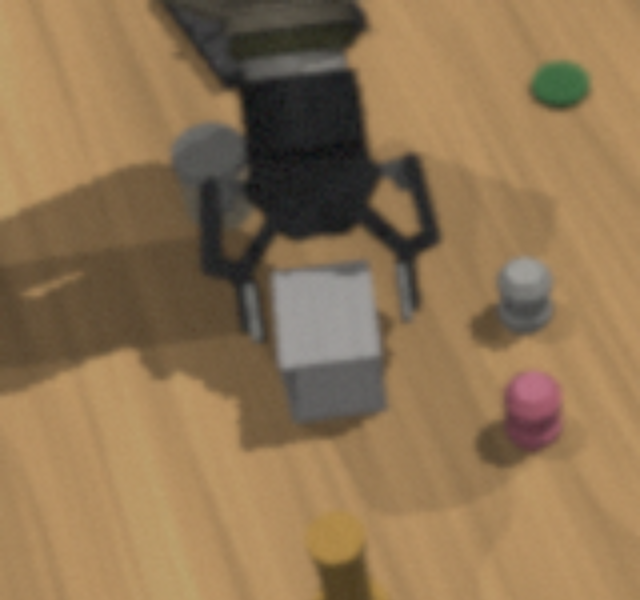

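Run:
```python
from h import *
st();go([.4833,-.0057,.0206],tilt(256,45,1))
```

```text
t 29.88 q [  5.7  42.6  91.5 -44.8  71.   45. ] pos [ 0.487  -0.0054  0.0252] F [ 0.4 -0.5  0.3] w 0.0853
[[0.18, 0.97, -0.165], [0.686, -0.244, -0.686], [-0.705, 0.01, -0.709]]
delta [ 0.0032 -0.0047  0.0054] [ 0.002  -0.0007 -0.0027] rows 0.1414041371047337 0.08649890641849334
```

Emit:
jog_arm(deltas=[0.0032,-0.0047,0.0054,0.002,-0.001,-0.003,-1,0.0032,-0.0047,0.0054,0.002,-0.001,-0.003,-1,0.0032,-0.0047,0.0054,0.002,-0.001,-0.003,-0.6,0.0032,-0.0047,0.0054,0.002,-0.001,-0.003,-0.3,0.0032,-0.0047,0.0054,0.002,-0.001,-0.003,0,0.0032,-0.0047,0.0054,0.002,-0.001,-0.003,0.5,0.0032,-0.0047,0.0054,0.002,-0.001,-0.003,1,0.0032,-0.0047,0.0054,0.002,-0.001,-0.003,1], grip_force=50)

```text
time_s: 30.55
position: [0.4833, -0.0056, 0.0207]
tool_rot: [[0.17, 0.97, -0.171], [0.686, -0.241, -0.687], [-0.708, -0.0, -0.706]]
ft_force: [0.6, 1.5, 4.9]
grip_width: 0.0594
```

Emit:
jog_arm(deltas=[0,0,0,0,0,0,1,-0.02,0,-0.02,0,0,0,1,-0.04,0,-0.04,0,0,0,1,-0.065,0,-0.065,0,0,0,1,-0.085,0,-0.085,0,0,0,1,-0.09,0,-0.09,0,0,0,1,-0.09,0,-0.09,0,0,0,1])

```text
time_s: 31.13
position: [0.4835, -0.0055, 0.1163]
tool_rot: [[0.171, 0.97, -0.17], [0.686, -0.242, -0.686], [-0.707, 0.001, -0.707]]
ft_force: [-0.7, -0.2, -2.7]
grip_width: 0.0596
```

Run:
```python
from h import *
st();snap('side','s22');im=cv2.imread('pics/s22.png');cv2.imwrite('pics/s22c.png',cv2.resize(im[130:290,190:350],None,fx=4,fy=4)[:600])
```

```text
t 31.13 q [  5.7  34.2  88.4 -42.6  79.6  36.3] pos [ 0.4835 -0.0055  0.1163] F [-0.7 -0.2 -2.7] w 0.0596
[[0.171, 0.97, -0.17], [0.686, -0.242, -0.686], [-0.707, 0.001, -0.707]]
```

View pics/s22c.png

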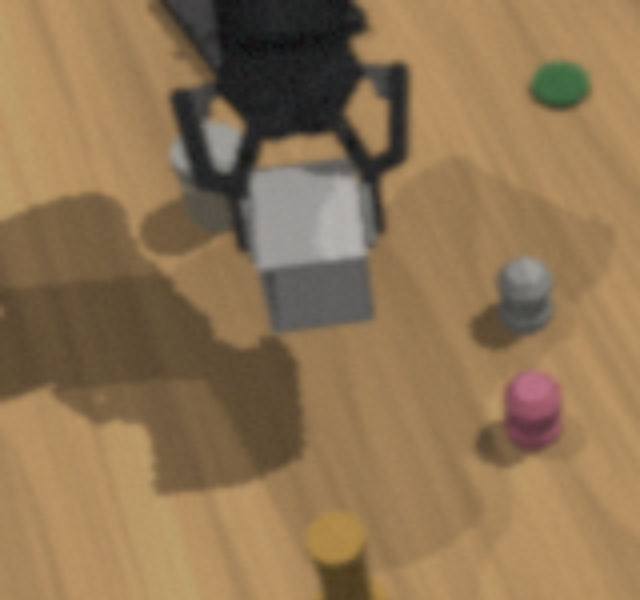

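Lifted level. Roll −180° so the mouth ends up facing down.

Emit:
jog_arm(deltas=[0,0,0,0,0,-0.038,1,0,0,0,0,0,-0.077,1,0,0,0,0,0,-0.116,1,0,0,0,0,0,-0.155,1,0,0,0,0,0,-0.194,1,0,0,0,0,0,-0.233,1,0,0,0,0,0,-0.272,1,0,0,0,0,0,-0.311,1,0,0,0,0,0,-0.35,1,0,0,0,0,0,-0.389,1,0,0,0,0,0,-0.428,1,0,0,0,0,0,-0.465,1])

```text
time_s: 32.18
position: [0.4826, -0.0056, 0.1138]
tool_rot: [[-0.948, 0.267, -0.174], [0.311, 0.657, -0.686], [-0.069, -0.705, -0.706]]
ft_force: [0.5, -0.5, -2.4]
grip_width: 0.0597
```

Emit:
jog_arm(deltas=[0,0,0,0,0,-0.038,1,0,0,0,0,0,-0.077,1,0,0,0,0,0,-0.116,1,0,0,0,0,0,-0.155,1,0,0,0,0,0,-0.194,1,0,0,0,0,0,-0.233,1,0,0,0,0,0,-0.272,1,0,0,0,0,0,-0.311,1,0,0,0,0,0,-0.35,1,0,0,0,0,0,-0.389,1,0,0,0,0,0,-0.428,1,0,0,0,0,0,-0.465,1])

```text
time_s: 33.18
position: [0.4826, -0.0056, 0.1138]
tool_rot: [[-0.37, -0.913, -0.174], [-0.619, 0.382, -0.686], [0.693, -0.146, -0.706]]
ft_force: [-0.7, -0.2, -2.6]
grip_width: 0.0595
```

Run:
```python
from h import *
st();D=tilt(256,45,-1);go([.4835,-.0055,.06],D);snap('side','s23');im=cv2.imread('pics/s23.png');cv2.imwrite('pics/s23c.png',cv2.resize(im[130:290,190:350],None,fx=4,fy=4)[:600])
snap('wrist','w23')
```

```text
t 33.18 q [   5.7   34.4   88.6  -42.6   79.5 -131.4] pos [ 0.4826 -0.0056  0.1138] F [-0.7 -0.2 -2.6] w 0.0595
[[-0.37, -0.913, -0.174], [-0.619, 0.382, -0.686], [0.693, -0.146, -0.706]]
delta [-0.0502  0.0094  0.0503] [ 0.0008 -0.0005 -0.067 ] rows 1.2903270397872784 1.6837974645175602
```

View pics/s23c.png

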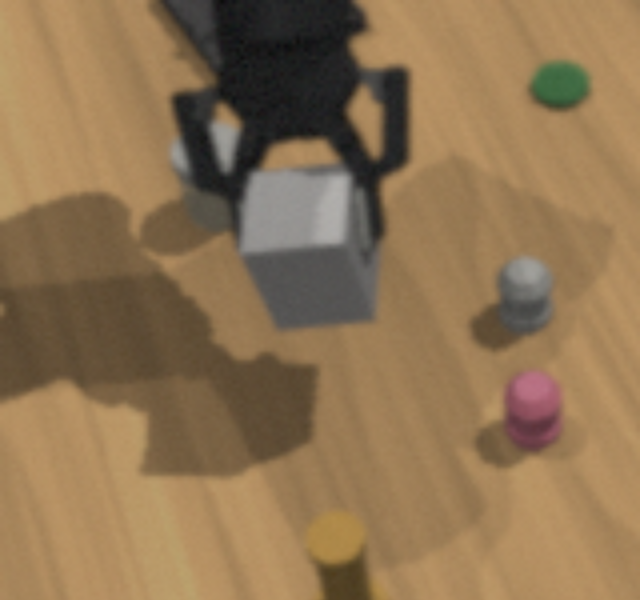

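Emit:
jog_arm(deltas=[-0.012,0.002,0.012,0,0,-0.033,1,-0.03,0.006,0.03,0,0,-0.067,1,-0.045,0.009,0.045,0.001,0,-0.067,1,-0.05,0.0095,0.05,0.001,0,-0.067,1,-0.05,0.0095,0.05,0.001,0,-0.067,1])

```text
time_s: 33.7
position: [0.4837, -0.0056, 0.0606]
tool_rot: [[-0.179, -0.969, -0.171], [-0.682, 0.248, -0.688], [0.709, -0.006, -0.705]]
ft_force: [-0.3, -0.3, -2.8]
grip_width: 0.0591
```

Run:
```python
from h import *
st();D=tilt(256,45,-1);go([.4835,-.0055,.034],D)
```

```text
t 33.7 q [   5.8   39.2   90.7  -43.8   74.4 -138. ] pos [ 0.4837 -0.0056  0.0606] F [-0.3 -0.3 -2.8] w 0.0591
[[-0.179, -0.969, -0.171], [-0.682, 0.248, -0.688], [0.709, -0.006, -0.705]]
delta [-0.0251  0.0006  0.025 ] [-0.     -0.0007 -0.0028] rows 0.6376931951831556 0.07304408860818888
```

Emit:
jog_arm(deltas=[-0.01,0,0.01,0,0,-0.003,1,-0.018,0,0.018,0,-0.001,-0.003,1,-0.024,0,0.024,0,-0.001,-0.003,1,-0.026,0,0.026,0,-0.001,-0.003,1,-0.0275,0,0.0275,0,-0.001,-0.003,1,-0.0285,0,0.0285,0,-0.001,-0.003,1,-0.0285,0,0.0285,0,-0.001,-0.003,1])

```text
time_s: 34.28
position: [0.4848, -0.0056, 0.0322]
tool_rot: [[-0.171, -0.971, -0.168], [-0.688, 0.239, -0.685], [0.706, -0.002, -0.709]]
ft_force: [0.0, -0.5, -1.9]
grip_width: 0.0598
```

Emit:
jog_arm(deltas=[-0.0015,0,0.0015,0,0,0,1,-0.0025,0,0.0025,0,0,0,1,-0.0025,0,0.0025,0,0,0,1])

```text
time_s: 34.53
position: [0.4849, -0.0055, 0.0317]
tool_rot: [[-0.171, -0.971, -0.167], [-0.686, 0.239, -0.687], [0.707, -0.003, -0.707]]
ft_force: [-2.5, 5.4, 16.4]
grip_width: 0.0598
```

Contact. Release and rise.

Emit:
jog_arm(deltas=[0,0,0,0,0,0,0.2,0,0,0,0,0,0,-0.3,0,0,0,0,0,0,-0.8,0,0,0,0,0,0,-1,0,0,0,0,0,0,-1,0.02,0,-0.02,0,0,0,-1,0.05,0,-0.05,0,0,0,-1,0.085,0,-0.085,0,0,0,-1,0.12,0,-0.12,0,0,0,-1,0.15,0,-0.15,0,0,0,-1,0.165,0,-0.165,0,0,0,-1,0.165,0,-0.165,0,0,0,-1])

```text
time_s: 35.53
position: [0.4854, -0.0058, 0.208]
tool_rot: [[-0.175, -0.971, -0.163], [-0.688, 0.239, -0.685], [0.704, -0.008, -0.71]]
ft_force: [0.5, 0.0, -0.1]
grip_width: 0.0851
```

Run:
```python
from h import *
st();snap('side','s24');im=cv2.imread('pics/s24.png');cv2.imwrite('pics/s24c.png',cv2.resize(im[130:290,190:350],None,fx=4,fy=4)[:600])
R=env.observe()['tool_rot']
go([.487,0,.23],down(-14));go([.487,0,.23],down(166));go([.487,0,.23],down(76));go([.487,0,.23],down(-104))
```

```text
t 35.53 q [   5.7   27.4   82.5  -41.8   88.6 -152.1] pos [ 0.4854 -0.0058  0.208 ] F [ 0.5  0.  -0.1] w 0.0851
[[-0.175, -0.971, -0.163], [-0.688, 0.239, -0.685], [0.704, -0.008, -0.71]]
delta [ 0.017  -0.0012 -0.0288] [ 0.3812 -0.0026 -0.9242] rows 0.6022483664130255 25.133434931984198
delta [ 0.017  -0.0012 -0.0288] [-0.0017 -0.249   0.0003] rows 0.6022483664130255 6.260757377049863
delta [ 0.017  -0.0012 -0.0288] [-0.196  -0.1934  0.4723] rows 0.6022483664130255 13.74315721819978
delta [ 0.017  -0.0012 -0.0288] [ 0.1934 -0.196  -0.4718] rows 0.6022483664130255 13.731515040688992
```

View pics/s24c.png

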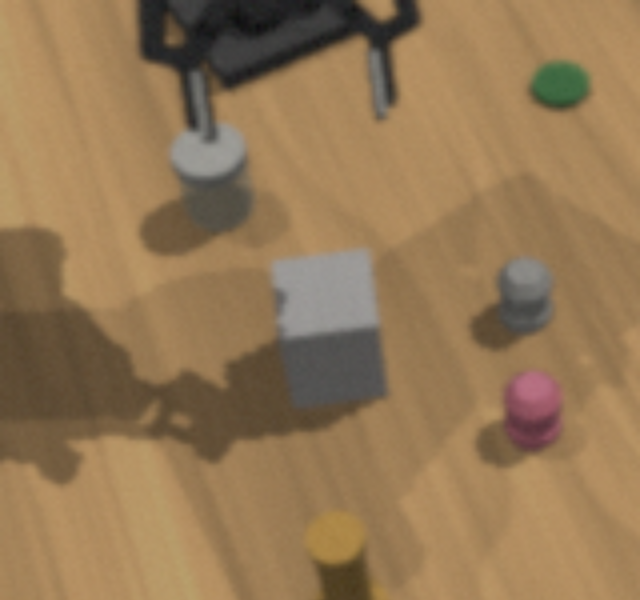

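The cup stands mouth-down on the bench, with a smooth closed end on top. The other objects are unmoved. Turn the tool vertical for the last grasp and look at the condenser.

Emit:
jog_arm(deltas=[0.017,-0.001,-0.029,-0.015,-0.015,0.036,-1,0.017,-0.001,-0.029,-0.031,-0.03,0.073,-1,0.017,-0.001,-0.029,-0.046,-0.045,0.11,-1,0.017,-0.001,-0.029,-0.062,-0.06,0.147,-1,0.017,-0.001,-0.029,-0.077,-0.076,0.184,-1,0.017,-0.001,-0.029,-0.092,-0.09,0.221,-1,0.017,-0.001,-0.029,-0.107,-0.105,0.258,-1,0.017,-0.001,-0.029,-0.122,-0.12,0.295,-1,0.017,-0.001,-0.029,-0.138,-0.136,0.332,-1,0.017,-0.001,-0.029,-0.153,-0.151,0.369,-1,0.017,-0.001,-0.029,-0.168,-0.166,0.406,-1,0.017,-0.001,-0.029,-0.183,-0.181,0.443,-1])

```text
time_s: 36.58
position: [0.4864, -0.0, 0.2272]
tool_rot: [[-0.994, 0.06, -0.091], [0.066, 0.996, -0.064], [0.087, -0.07, -0.994]]
ft_force: [-0.4, -1.3, -0.4]
grip_width: 0.0852
```

Run:
```python
from h import *
st();go([.487,0,.23],down(76))
```

```text
t 36.58 q [-11.5  18.1  81.1  -4.7  85.3 -97.3] pos [ 0.4864 -0.      0.2272] F [-0.4 -1.3 -0.4] w 0.0852
[[-0.994, 0.06, -0.091], [0.066, 0.996, -0.064], [0.087, -0.07, -0.994]]
delta [-0.0004 -0.0002 -0.0037] [-0.0248 -0.0257  0.0577] rows 0.06737597819527834 1.7058277563281679
```

Emit:
jog_arm(deltas=[0,0,-0.004,-0.012,-0.013,0.029,-1,0,0,-0.004,-0.025,-0.026,0.058,-1,0,0,-0.004,-0.025,-0.026,0.058,-1,0,0,-0.004,-0.025,-0.026,0.058,-1])

```text
time_s: 36.92
position: [0.4863, 0.0, 0.2309]
tool_rot: [[-0.972, 0.235, -0.002], [0.235, 0.972, -0.002], [0.001, -0.002, -1.0]]
ft_force: [0.9, 0.1, 0.4]
grip_width: 0.0852
```

Run:
```python
from h import *
st();snap('wrist','w25');st();snap('top','t25')
im=cv2.imread('pics/t25.png');cv2.imwrite('pics/t25c.png',cv2.resize(im[140:300,220:420],None,fx=4,fy=4)[:600])
```

```text
t 36.92 q [-13.9  15.5  84.   -0.1  80.6 -90.3] pos [0.4863 0.     0.2309] F [0.9 0.1 0.4] w 0.0852
[[-0.972, 0.235, -0.002], [0.235, 0.972, -0.002], [0.001, -0.002, -1.0]]
t 36.97 q [-13.9  15.5  84.   -0.1  80.6 -90.3] pos [4.866e-01 2.000e-04 2.310e-01] F [ 0.4 -0.6  0.2] w 0.0853
[[-0.972, 0.234, -0.001], [0.234, 0.972, -0.002], [0.001, -0.002, -1.0]]
```

View pics/w25.png

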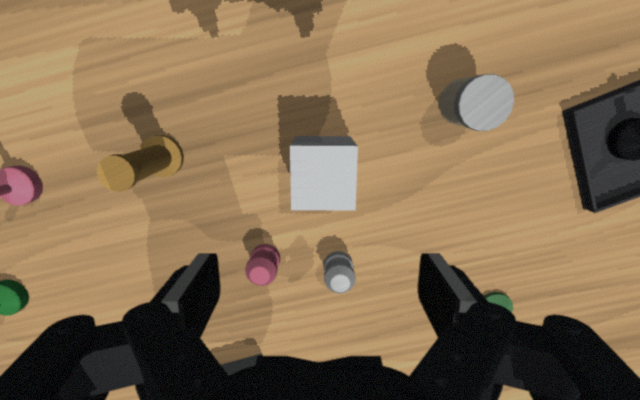

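Cup top at (290–357, 145–211); condenser at about (339,275), with the pink look-alike at (262,265).

Run:
```python
from h import *
im=cv2.imread('pics/w25.png');cv2.imwrite('pics/w25c.png',cv2.resize(im[225:305,295:385],None,fx=7,fy=7,interpolation=cv2.INTER_CUBIC))
c=np.array([wpix(*p,.075) for p in((290,145),(357,145),(357,211),(291,211))]);print(c.round(3).tolist(),c.mean(0))
```

```text
[[0.45, -0.017, 0.075], [0.464, 0.041, 0.075], [0.524, 0.028, 0.075], [0.51, -0.032, 0.075]] [0.48715643 0.00507849 0.075     ]
```

View pics/w25c.png

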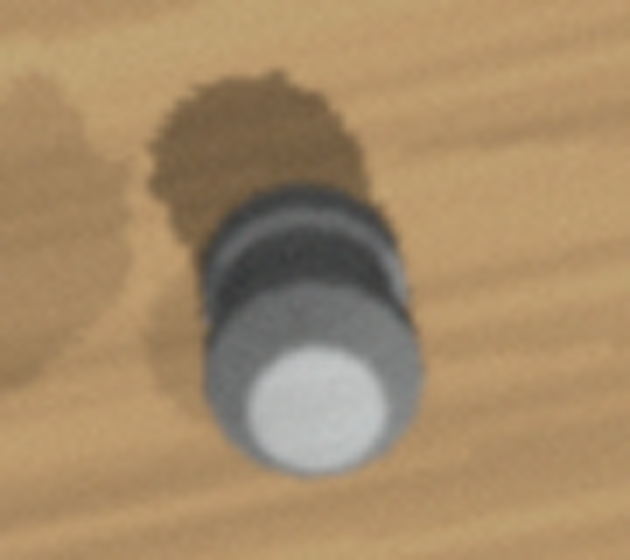

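View pics/t25c.png

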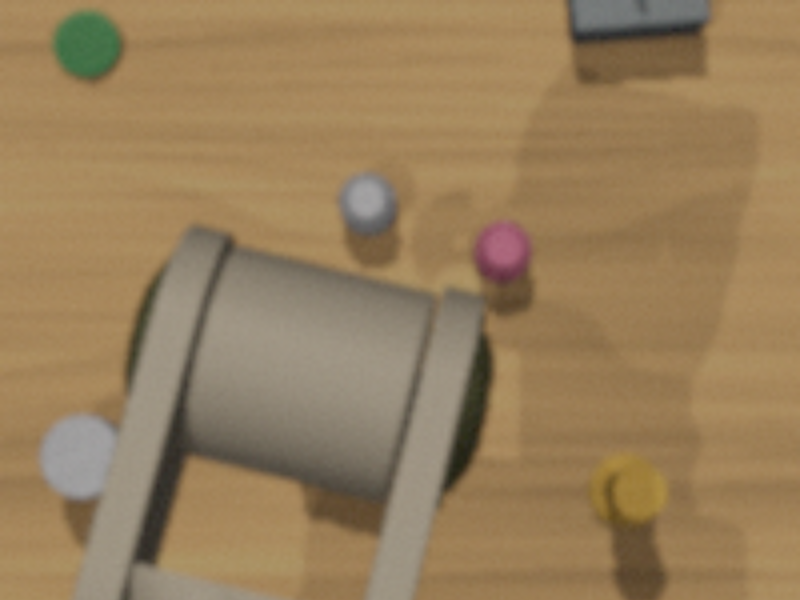

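Run:
```python
from h import *
print('cond wrist',wpix(340.3,283.6,.045))
im=cv2.imread('pics/t25c.png')
print('cond top',onz('top',220+368/4,140+198/4,.045))
s=cv2.imread('pics/s24.png')[130:290,190:350];s=cv2.resize(s[55:90,110:150],None,fx=14,fy=14,interpolation=cv2.INTER_CUBIC);cv2.imwrite('pics/s24d.png',s)
t=cv2.imread('pics/t25.png');t=cv2.resize(t[175:210,295:330],None,fx=14,fy=14,interpolation=cv2.INTER_CUBIC);cv2.imwrite('pics/t25d.png',t)
```

```text
cond wrist [ 0.6140543  -0.00580883  0.045     ]
cond top [ 0.61107482 -0.01073262  0.045     ]
```

View pics/s24d.png

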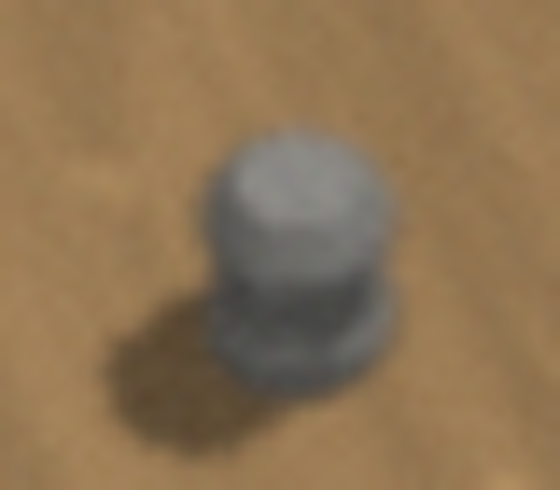

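View pics/t25d.png

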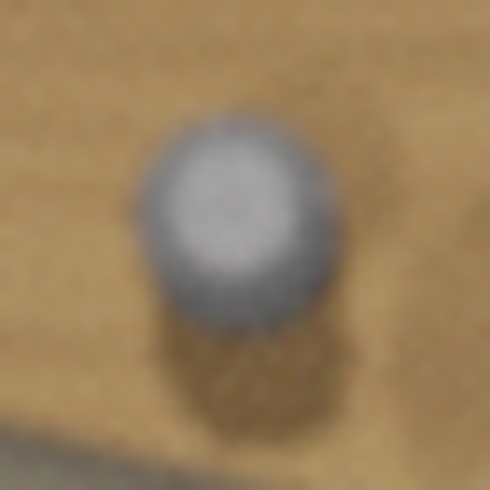

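Run:
```python
from h import *
print(onz('side',321.2,198.6,.045),onz('top',311.8,189.6,.045))
st();go([.487,.0036,.037],down(76))
```

```text
[ 0.6126961  -0.01167603  0.045     ] [ 0.61082961 -0.01024651  0.045     ]
t 37.02 q [-13.8  15.5  83.9  -0.1  80.6 -90.3] pos [4.869e-01 4.000e-04 2.310e-01] F [ 0.8 -0.1 -0.5] w 0.085
[[-0.972, 0.234, -0.001], [0.234, 0.972, -0.002], [0.001, -0.002, -1.0]]
delta [0.0007 0.0048 0.2587] [-0.0007 -0.0002  0.0025] rows 4.65387440695847 0.06676074943575541
```

Emit:
jog_arm(deltas=[0.001,0.005,0.04,0,0,0.002,-1,0.001,0.005,0.085,0,0,0.002,-1,0.001,0.005,0.125,0,0,0.002,-1,0.001,0.005,0.16,0,0,0.002,-1,0.001,0.005,0.19,0,0,0.002,-1,0.001,0.005,0.215,0,0,0.002,-1,0.001,0.005,0.235,0,0,0.002,-1,0.001,0.005,0.25,0,0,0.002,-1,0.001,0.005,0.258,0,0,0.002,-1,0.001,0.005,0.258,0,0,0.002,-1,0.001,0.005,0.258,0,0,0.002,-1])

```text
time_s: 37.93
position: [0.4876, 0.004, 0.0383]
tool_rot: [[-0.97, 0.241, 0.001], [0.241, 0.97, -0.002], [-0.001, -0.002, -1.0]]
ft_force: [0.1, -0.0, 0.3]
grip_width: 0.0852
```

Run:
```python
from h import *
st();go([.487,.0036,.037],down(76));snap('wrist','w26')
```

```text
t 37.93 q [-13.4  29.6  99.4  -0.1  50.8 -89.4] pos [0.4876 0.004  0.0383] F [ 0.1 -0.   0.3] w 0.0852
[[-0.97, 0.241, 0.001], [0.241, 0.97, -0.002], [-0.001, -0.002, -1.0]]
delta [ 0.0006 -0.0007  0.0017] [-0.0005  0.0004  0.0002] rows 0.034829288869823644 0.017919603050629385
```

View pics/w26.png

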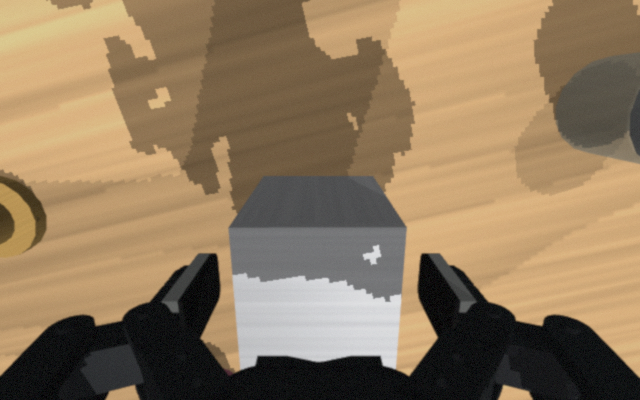

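The cup is centred between the pads at (230–405). Grip and lift.

Emit:
jog_arm(deltas=[0,0,0,0,0,0,-0.6,0,0,0,0,0,0,-0.3,0,0,0,0,0,0,0,0,0,0,0,0,0,0.5,0,0,0,0,0,0,1,0,0,0,0,0,0,1], grip_force=50)

```text
time_s: 38.48
position: [0.4877, 0.0037, 0.0391]
tool_rot: [[-0.97, 0.242, 0.003], [0.242, 0.97, -0.002], [-0.003, -0.001, -1.0]]
ft_force: [-1.1, -0.5, 5.9]
grip_width: 0.0591
```

Emit:
jog_arm(deltas=[0,0,0,0,0,0,1,0,0,-0.02,0,0,0,1,0,0,-0.05,0,0,0,1,0,0,-0.08,0,0,0,1,0,0,-0.11,0,0,0,1,0,0,-0.13,0,0,0,1,0,0,-0.135,0,0,0,1,0,0,-0.135,0,0,0,1])

```text
time_s: 39.15
position: [0.4874, 0.0039, 0.1402]
tool_rot: [[-0.97, 0.242, 0.003], [0.242, 0.97, -0.002], [-0.004, -0.001, -1.0]]
ft_force: [1.3, -0.0, -2.8]
grip_width: 0.0594
```

Run:
```python
from h import *; from kin import ik
st();o=env.observe();go([.612,-.0097,.135],down(40));print(ik(np.array([.612,-.0097,.036]),down(40),o['q']))
```

```text
t 39.15 q [-13.4  20.9  92.6  -0.1  66.3 -89.4] pos [0.4874 0.0039 0.1402] F [ 1.3 -0.  -2.8] w 0.0594
[[-0.97, 0.242, 0.003], [0.242, 0.97, -0.002], [-0.004, -0.001, -1.0]]
delta [-0.1656  0.0227  0.0075] [-0.      0.0013  0.1998] rows 3.0085265577871065 5.024045343191282
(array([-1.19641579e+01,  3.89638980e+01,  7.87110895e+01, -7.14115447e-14,
        6.23250124e+01, -5.19641579e+01]), np.float64(5.7012999960589605e-12))
```

Emit:
jog_arm(deltas=[-0.025,0.003,0,0,0,0.03,1,-0.055,0.008,0,0,0,0.065,1,-0.09,0.012,0,0,0,0.1,1,-0.12,0.016,0,0,0,0.135,1,-0.145,0.02,0,0,0,0.165,1,-0.158,0.022,0,0,0,0.19,1,-0.1655,0.0227,0,0,0,0.2,1,-0.1655,0.0227,0,0,0,0.2,1,-0.1655,0.0227,0,0,0,0.2,1])

```text
time_s: 39.9
position: [0.6111, -0.0095, 0.1382]
tool_rot: [[-0.643, 0.766, -0.001], [0.766, 0.643, -0.001], [-0.0, -0.002, -1.0]]
ft_force: [-0.8, -0.1, -2.5]
grip_width: 0.0595
```

Run:
```python
from h import *
st();go([.612,-.0097,.082],down(40));snap('side','s27');snap('wrist','w27');im=cv2.imread('pics/s27.png');cv2.imwrite('pics/s27c.png',cv2.resize(im[110:270,240:400],None,fx=4,fy=4)[:600])
```

```text
t 39.9 q [-11.9  32.3  72.4  -0.1  75.4 -52. ] pos [ 0.6111 -0.0095  0.1382] F [-0.8 -0.1 -2.5] w 0.0595
[[-0.643, 0.766, -0.001], [0.766, 0.643, -0.001], [-0.0, -0.002, -1.0]]
delta [-0.0009  0.0009  0.0749] [-0.0005  0.0001  0.0002] rows 1.347156490154283 0.014066761289383212
```

View pics/s27c.png

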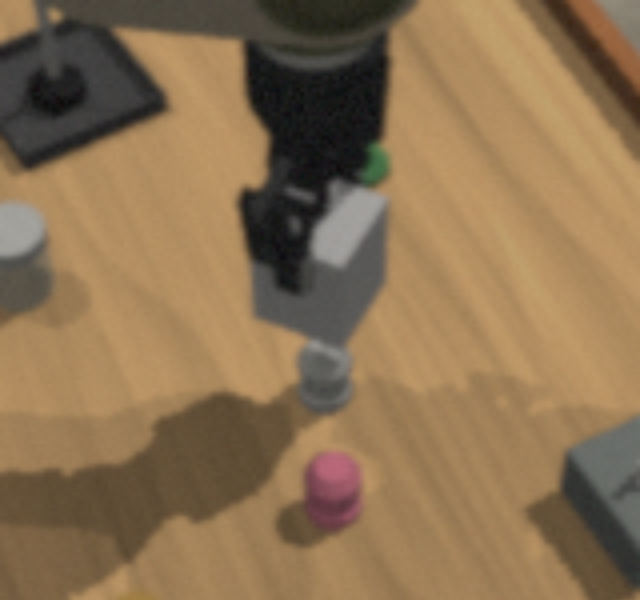

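View pics/w27.png

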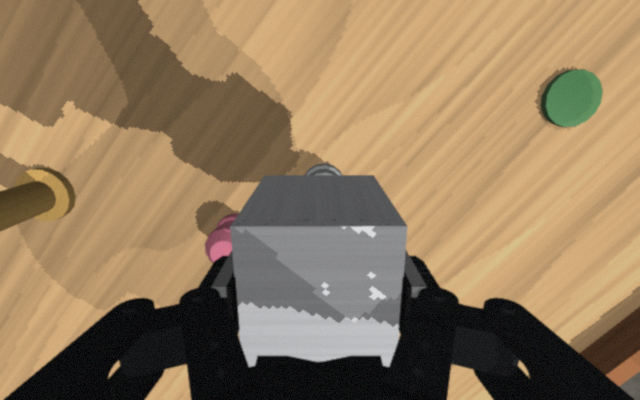

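Run:
```python
from h import *
st();S=lambda x,y:(240+x/4,110+y/4)
z=.1382-.0391
a,b,c=[onz('side',*S(*p),z) for p in((253,316),(334,346),(386,276))];print(a,b,c,(a+c)/2,np.linalg.norm(a-b),np.linalg.norm(b-c))
print('cond top side',onz('side',*S(325,358),.045))
```

```text
t 40.0 q [-11.9  32.2  72.4  -0.1  75.4 -51.9] pos [ 0.611  -0.0094  0.139 ] F [ 0.2  0.2 -1.8] w 0.0595
[[-0.643, 0.766, -0.0], [0.766, 0.643, -0.001], [-0.001, -0.001, -1.0]]
[ 0.56857802 -0.00658478  0.0991    ] [ 0.60411298 -0.04723541  0.0991    ] [ 0.65496128 -0.00977637  0.0991    ] [ 0.61176965 -0.00818058  0.0991    ] 0.0539926538381541 0.06315638908160967
cond top side [ 0.61167879 -0.01438065  0.045     ]
```

Side-view mouth centre is (0.612, −0.008). Target is (0.612, −0.010), so the cup is over the condenser with margin. Descend.

Emit:
jog_arm(deltas=[-0.001,0.001,0.02,0,0,0,1,-0.001,0.001,0.04,0,0,0,1,-0.001,0.001,0.055,0,0,0,1,-0.001,0.001,0.068,0,0,0,1,-0.001,0.001,0.08,0,0,0,1,-0.001,0.001,0.085,0,0,0,1,-0.001,0.001,0.085,0,0,0,1])

```text
time_s: 40.58
position: [0.6125, -0.0097, 0.0753]
tool_rot: [[-0.642, 0.766, 0.0], [0.766, 0.642, -0.001], [-0.001, -0.001, -1.0]]
ft_force: [-0.5, 0.2, -1.6]
grip_width: 0.06
```

Run:
```python
from h import *
st();go([.612,-.0097,.043],down(40));snap('side','s28');im=cv2.imread('pics/s28.png');cv2.imwrite('pics/s28c.png',cv2.resize(im[110:270,240:400],None,fx=4,fy=4)[:600])
```

```text
t 40.58 q [-11.9  36.2  76.5  -0.1  67.2 -51.9] pos [ 0.6125 -0.0097  0.0753] F [-0.5  0.2 -1.6] w 0.06
[[-0.642, 0.766, 0.0], [0.766, 0.642, -0.001], [-0.001, -0.001, -1.0]]
delta [ 0.0005 -0.0005  0.043 ] [-0.0002  0.0004 -0.0001] rows 0.7742603507933677 0.012140971850519357
```

View pics/s28c.png

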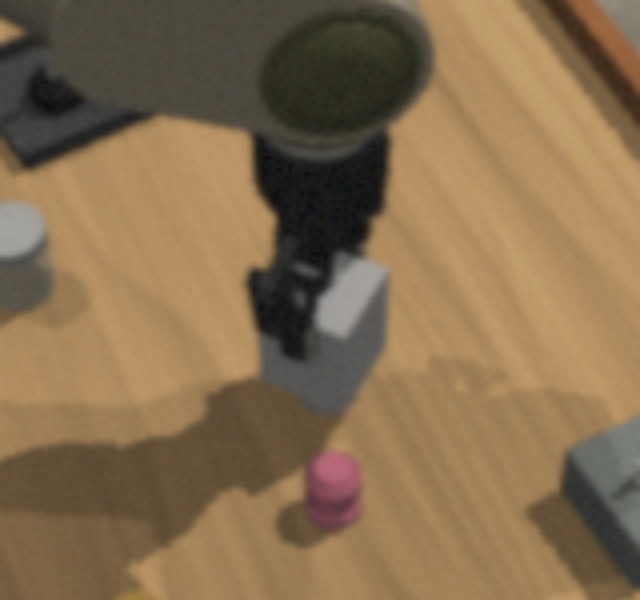

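Emit:
jog_arm(deltas=[0,0,0.01,0,0,0,1,0,0,0.02,0,0,0,1,0,0,0.028,0,0,0,1,0,0,0.035,0,0,0,1,0,0,0.04,0,0,0,1,0,0,0.043,0,0,0,1,0,0,0.0455,0,0,0,1,0,0,0.0455,0,0,0,1])

```text
time_s: 41.3
position: [0.6129, -0.0098, 0.0416]
tool_rot: [[-0.642, 0.766, 0.001], [0.766, 0.642, -0.002], [-0.002, -0.0, -1.0]]
ft_force: [-0.7, 0.1, -3.4]
grip_width: 0.059
```

Emit:
jog_arm(deltas=[0,0,0.001,0,0,0,1,0,0,0.002,0,0,0,1,0,0,0.003,0,0,0,1,0,0,0.003,0,0,0,1])

```text
time_s: 41.63
position: [0.613, -0.0099, 0.0397]
tool_rot: [[-0.642, 0.766, 0.002], [0.766, 0.642, -0.002], [-0.002, 0.0, -1.0]]
ft_force: [-0.2, 0.4, -3.0]
grip_width: 0.0595
```

Emit:
jog_arm(deltas=[0,0,0.001,0,0,0,1,0,0,0.0015,0,0,0,1,0,0,0.0015,0,0,0,1])

```text
time_s: 41.88
position: [0.6131, -0.0098, 0.0391]
tool_rot: [[-0.642, 0.766, 0.002], [0.766, 0.642, -0.002], [-0.003, 0.0, -1.0]]
ft_force: [-1.3, 0.5, 4.2]
grip_width: 0.0593
```

Seated at 0.0391, the same TCP height as when it stood on the bench. Release slowly and rise.

Emit:
jog_arm(deltas=[0,0,0,0,0,0,0.2,0,0,0,0,0,0,-0.3,0,0,0,0,0,0,-0.7,0,0,0,0,0,0,-0.9,0,0,0,0,0,0,-0.9,0,0,-0.02,0,0,0,-0.9,0,0,-0.05,0,0,0,-0.9,0,0,-0.09,0,0,0,-0.9,0,0,-0.14,0,0,0,-0.9,0,0,-0.19,0,0,0,-0.9,0,0,-0.23,0,0,0,-0.9,0,0,-0.25,0,0,0,-0.9])

```text
time_s: 42.88
position: [0.6136, -0.0097, 0.2305]
tool_rot: [[-0.642, 0.766, 0.008], [0.766, 0.642, -0.003], [-0.007, 0.004, -1.0]]
ft_force: [0.7, 0.2, -0.1]
grip_width: 0.0811
```

Run:
```python
from h import *
st();go([.45,-.02,.3],down(40));snap('side','s29');snap('wrist','w29')
```

```text
t 42.88 q [-11.9  28.1  63.9  -0.1  87.4 -51.9] pos [ 0.6136 -0.0097  0.2305] F [ 0.7  0.2 -0.1] w 0.0811
[[-0.642, 0.766, 0.008], [0.766, 0.642, -0.003], [-0.007, 0.004, -1.0]]
delta [ 0.1289 -0.1756 -0.0943] [ 0.0013  0.0024 -0.0001] rows 4.2695862591115326 0.06815252552565143
```

View pics/w29.png

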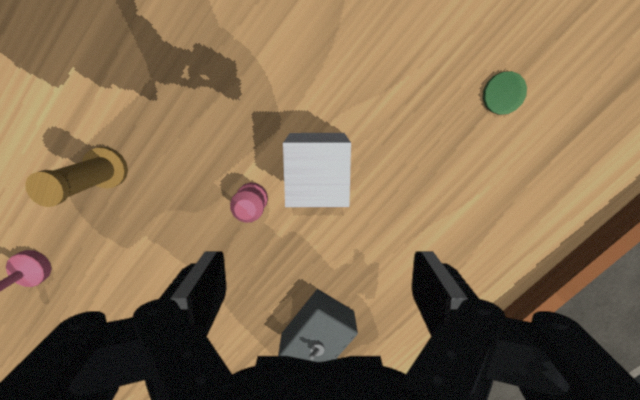

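View pics/s29.png

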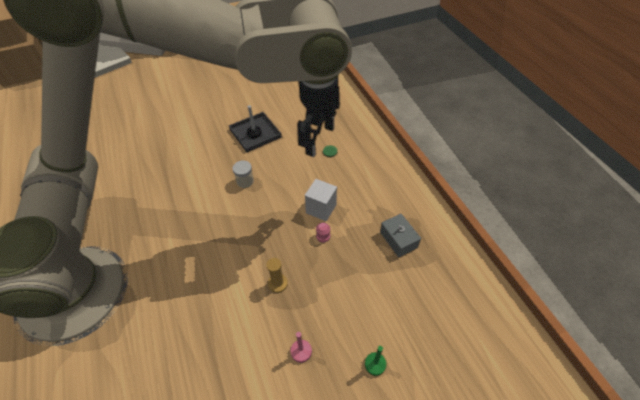

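The cup stands flat at side (320,200), with the condenser hidden under it. The knob is upright in the tray. A quick before/after difference, then hand in.

Run:
```python
from h import *
a=cv2.imread('pics/s0.png');b=cv2.imread('pics/s29.png')
for n,(x,y,w) in dict(tube=(277,274,22),filter=(330,151,10),jar=(243,174,16),switch=(400,235,24),pinkknob=(301,346,20),greenknob=(376,360,20),pinkcond=(323,233,12)).items():
    A,B=[cv2.cvtColor(i[y-w:y+w,x-w:x+w],cv2.COLOR_BGR2GRAY).astype(np.float32) for i in(a,b)]
    (dx,dy),r=cv2.phaseCorrelate(A,B,cv2.createHanningWindow(A.shape[::-1],cv2.CV_32F));print(n,round(dx,2),round(dy,2),round(r,2))
st();close_job()
```

```text
tube 0.62 0.39 0.94
filter 0.27 -0.14 0.77
jar -0.08 -0.15 0.94
switch 0.1 -0.03 0.83
pinkknob -0.19 -0.29 0.82
greenknob -0.05 -0.14 0.89
pinkcond 0.26 -0.26 0.88
t 42.98 q [-11.9  28.2  64.   -0.1  87.3 -51.9] pos [ 0.6137 -0.0097  0.2292] F [-1.   0.1 -1.3] w 0.0811
[[-0.642, 0.766, 0.008], [0.766, 0.642, -0.003], [-0.007, 0.004, -1.0]]
the job is handed in; nothing more can be done
```

The condenser is covered, and I handed the job in at about 43 s of the 72 s allowed; no verdict was reported.

**What I did:**
- I lifted the black knob out of the cup while the cup was mouth-up and stood it shaft-up in the tray.
- I carried the cup upright to a clear spot and turned it over in two tilted grasps, laying it on its side between them.
- I regrasped it from above and lowered it over the chrome condenser at about (0.613, −0.010).

**Last checks:**
- **Seating:** the cup came to rest at the same tool height (0.0391 m) as when it stood mouth-down on the bare bench. There was no sideways push while it went over the condenser. The final images show it standing flat with the condenser hidden under it.
- **Knob:** it was still upright in the tray.
- **Bystanders and look-alikes:** before and after side views agree within 0.3 px for everything except the tube. The tube read 0.7 px (about 1.5 mm). I put that down to shadow, because nothing was seen or felt to touch it, but I did not confirm it.

**Disagreements:**
- The cameras differed by up to about 6 mm on the condenser's position (8–9 mm counting an early rough wrist view), so I used a fused value.
- My first plan, tilting the tool outward, ran into the q5 joint limit. I switched to sideways tilts before touching the cup that way.

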